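# Make up the filling kit and the joint kit on their boards

## Task

Make up the two changeover kits from the parts on the bench. The square board gets the joint kit: the big seal ring over the button in its nest, with the ferrule standing upright on top of it between the pins; the oblong board gets the filling kit: the small seal ring over the button in the smaller nest with the nozzle standing upright on top of it, and the dosing cup upright in the other nest. Leave the marker pen lying where it is.

Things in the scene. Friction and masses are not known exactly. Their poses are not given: they have to be found in the camera images.
- nozzle_mid (a point): White filling nozzle, 67 mm tall, standing on its flange: flange 32 mm across and 10 mm high, above it a round body 20 to 22 mm across (10 to 27 mm above the underside: the part to grip), then a thin spout 8 to 10 mm across. The point is on its axis half-way up, 33.5 mm above its underside; z is up. About 90 g.
- ferrule_mid (a point): White clamp ferrule, 30 mm tall, standing on its flange: 50 mm across at the bottom, 38 mm across the tube at the top; for gripping, its side is a cone between the two (about 43 mm across at 20 mm height). The point is on its axis half-way up, 15 mm above its underside; z is up. About 140 g.
- cup_mid (a point): Dosing cup: small white open cup, 61 mm tall, 46 mm across the foot and 58 mm across the rim, standing upright. Grip it round the outside in its upper half (about 54 mm across at 40 mm height). The point is on its axis half-way up, 30.5 mm above its underside; z is up. About 35 g.
- big_ring_mid (a point): Big white seal ring lying flat: 43 mm outside, 29 mm inside, 8 mm thick. Grip it across its outside with the fingertips. The point is at its centre, 4 mm above its underside; z is its axis. About 14 g.
- small_ring_mid (a point): Small white seal ring lying flat: 32 mm outside, 20 mm inside, 7 mm thick. Grip it across its outside with the fingertips. The point is at its centre, 3.5 mm above its underside; z is its axis. About 11 g.
- joint_board: Square wooden kit board, fixed, 94 x 94 mm, 9 mm thick. Origin: centre of its underside. One nest at its centre: a tapered button 5 mm high, 14 mm across at the foot, for the big ring, inside four tapered pins (7 mm thick, 13 mm high) on the board's diagonals round a clear circle 64 mm across, for the ferrule's flange. The gaps between the pins (43 mm) lie along its x and y: fingers go down there.
- filling_board: Oblong wooden kit board, fixed, 156 (its x) x 90 mm, 9 mm thick. Origin: centre of its underside. Nozzle nest at x -41, y 0 mm: tapered button 5 mm high, 7 mm across, for the small ring, inside four diagonal pins 12 mm high round a clear circle 47 mm across; gaps (31 mm) along x and y. Cup nest, without button, at x +33, y 0 mm: four pins 12 mm high round a clear circle 61 mm across.
- cap_box: Bystander, fixed: white plastic box of caps, 130 mm (its x) x 200 mm, rim 64 mm high, its lid hinged at the far (+x) side and half open, up to 150 mm above the bench over the near half. Origin: centre of its underside. Stock may stand just behind it, or in the 185 mm gap between it and the drawer cabinet (150 mm high) to its right.
- marker: Bystander, loose: white marker pen with a black cap, lying flat, 133 mm along its y, 17 mm thick. Origin: centre of its underside.
There are look-alikes about, which are no part of the job. What is shaped like the part that bears big_ring_mid but red is not meant.

How it is judged (in metres and radians):
At the end, for the whole second after the job is handed in: Each seal ring flat on the floor of its nest with its fitting upright on it, and the cup upright in its nest: each within 9 mm (cup 10 mm) of the nest centre along each board axis and 3 mm of its seated height, tilted less than 7 degrees, released and at rest (x of big_ring_mid in the frame of joint_board between -0.009 and 0.009 m and y of big_ring_mid in the frame of joint_board between -0.009 and 0.009 m and z of big_ring_mid in the frame of joint_board between 0.01 and 0.016 m and x of ferrule_mid in the frame of joint_board between -0.009 and 0.009 m and y of ferrule_mid in the frame of joint_board between -0.009 and 0.009 m and z of ferrule_mid in the frame of joint_board between 0.029 and 0.035 m and x of small_ring_mid in the frame of filling_board between -0.05 and -0.032 m and y of small_ring_mid in the frame of filling_board between -0.009 and 0.009 m and z of small_ring_mid in the frame of filling_board between 0.0095 and 0.0155 m and x of nozzle_mid in the frame of filling_board between -0.05 and -0.032 m and y of nozzle_mid in the frame of filling_board between -0.009 and 0.009 m and z of nozzle_mid in the frame of filling_board between 0.0465 and 0.0525 m and x of cup_mid in the frame of filling_board between 0.023 and 0.043 m and y of cup_mid in the frame of filling_board between -0.01 and 0.01 m and z of cup_mid in the frame of filling_board between 0.0365 and 0.0425 m and angle between each of nozzle_mid, ferrule_mid, cup_mid's own z axis and vertical below 0.12 rad and linear speed of each of nozzle, ferrule, cup, big_ring, small_ring below 0.02 m/s and angle between the z axis of each of big_ring_mid, small_ring_mid and the z axis of joint_board, either way round below 0.12 rad); the robot touches nothing.
It fails at once if the marker pen is pushed by more than 15 mm (distance of marker from where it was at the start of the episode above 0.015 m).
It also fails if it takes over 112 s, if anything falls off the work surface, if the arm or the gripper's body presses on something with over 40 N, if the wrist force passes 120 N, or if a joint passes its speed limit or range.

## Robot

A 6-joint arm with a two-finger parallel gripper is mounted at the origin on the work surface; the furniture and walls round the work are solid. World frame = base frame: x ahead of the robot, y to its left, z up, the work surface at z = 0. Lengths are in mm, angles in rad, forces in N, time in s.
With the tool pointing down it reaches from about 250 to 725 mm from the base axis. Payload 4 kg.
Tool frame: the origin (TCP) lies midway between the tips of the shut fingers; the grasp point (between the pads) lies 19 mm behind it; z points along the fingers, y is the direction in which the jaws open and shut (so a half turn about z gives the same grasp; the last joint's range is limited). The gripper opens to 85 mm and grips with 20 to 120 N. Pads are 22 mm wide; open, the fingers measure 114 mm over their backs; the gripper's body (76 mm by 85 mm) begins 54 mm behind the grasp point. The pads swing forward as they close: fully open they stand 13 mm farther back than shut.
Start: joints at [1.226, 0.241, 0.005, 1.335, 0, 1.571], TCP at [169.002, 470.572, 193.106] pointing down, gripper open.
Joint ranges: [-2.72, 2.72], [-1.05, 1.87], [-1.09, 1.28], [-1.99, 2.15], [-1.42, 1.44], [-3.14, 3.14]. Speed limits (rad/s): [2.79, 2.79, 3.14, 3.14, 3.14, 3.14].

## Interface

Orientations are given as a unit quaternion [w, x, y, z].
In Python, from station import * gives the robot as it stands.
- The arm moves only by the shell command python3 -m handwheel 'ROWS' [FORCE]. ROWS is JSON, a list of rows, each an object of numbers: "rx", "ry", "rz": the turn, a rotation vector about the tool's x, y, z in degrees; "tx", "ty", "tz": the shift along the tool's x, y, z in m; "grip": the opening, from 0 (shut) to 1 (fully open). A call has exactly 10 rows; each row shifts and turns the commanded pose from where the row before left it, along the tool's axes as they then stand; what a row does not reach is not made up. A row lasts 1/12 s, in which the tool goes at most 41.7 mm and 7.16 degrees, less where a joint would pass 70% of its speed; a pose out of reach is approached as far as the arm can. A call with a gripper value outside its range is refused whole. The fingers move at their own pace and stop on an object; FORCE is the grip in N (left out, the last holds). Time passes only in rows, so rows that do not move let the fingers close, or fill a call up. It gives the time, the measured TCP pose, the force and the opening at its end, in the units of the state.
- read_state(): the state, without advancing time (a new reading comes with each control period).
- camera(name): name is "scene" or "side" or "wrist"; returns a dict with "frame" (400x640x3 uint8, blue, green, red), "vfov" (degrees; the focal length in pixels is half the picture's height over the tangent of half this angle, whatever the lens; pixels are square), "cx", "cy" (the principal point, pixels), "world_to_cam" (4x4, takes a point from world to camera coordinates). Camera axes: x right, y down, z forward; pixel columns grow to the right and rows downward; lengths in mm; the calibration is good to about 2 mm. A picture is of the moment at which its call begins. There is no depth.
- finish_job(): hands the job in, once; it reports no verdict.
Trained networks look in a picture, given as the dict that the camera call returned (one of the last four; its "shot" number tells which), for a name from the list of things; names that differ only in an ending like _2 or _b are one class to them, and where a whole thing is asked for, a point or a joint stands for the part that bears it (a point fixed in the world has none). Each returns a list of dicts, best first, with "conf" (0 to 1); they miss things now and then, are a little off and sometimes report something else, mostly with a low value. They report only what shows in the picture. A call takes as long as a camera call. They do not tell look-alikes from the thing itself.
- cut_out(query, picture): "region" (400x640 bool, what is visible of it).
- landmark_of(query, picture): "xyz" ([x, y, z] in mm, in world coordinates, good to about 4 mm: a listed point, or the origin of a listed thing).
The state is a dict: "clock": time; "qpos": joint angles; "qd": joint speeds; "tau": joint torques, N m; "eef_pos": TCP position; "ee_rot": TCP orientation; "wrist_force": force on the tool from outside, world axes, zero at the start; "moment": the same for the moment, N m; "width": finger opening in mm.
Only numpy, scipy, OpenCV 4.12 (cv2) and the standard library are available. Lean on these libraries where they do the work, as an engineer would, in place of code of your own. Each camera call takes 0.05 s, during which the arm holds its last target.

## Working session

There is one attempt and no reset: what is moved stays moved. The work goes in short steps, Python scripts to look and compute and a shell command to move; the robot and the scene stay as the last step left them, time stands still between calls to the robot, and variables do not carry over. Pictures are saved under pics/ and viewed, and the job is handed in when it is done.

```bash
ls; mkdir -p pics; cat > h.py <<'E'
from station import *
import numpy as np, cv2
def snap(n,tag):
    p=camera(n); cv2.imwrite(f'pics/{tag}.png',p['frame']); return p
def proj(p,X):
    W=np.array(p['world_to_cam']); c=W[:3,:3]@np.array(X,float)+W[:3,3]
    f=200/np.tan(np.radians(p['vfov'])/2)
    return p['cx']+f*c[0]/c[2],p['cy']+f*c[1]/c[2]
def unproj(p,u,v,z):
    W=np.array(p['world_to_cam']);f=200/np.tan(np.radians(p['vfov'])/2)
    d=W[:3,:3].T@np.array([(u-p['cx'])/f,(v-p['cy'])/f,1]);o=-W[:3,:3].T@W[:3,3]
    return o+d*(z-o[2])/d[2]
E
python3 - <<'E'
from h import *
s=read_state();print({k:np.round(v,3) for k,v in s.items()})
for n in ['scene','side','wrist']:
    p=snap(n,n+'0')
    W=np.array(p['world_to_cam']);print(n,'cam at',np.round(-W[:3,:3].T@W[:3,3]),p['vfov'])
    for q in ['nozzle_mid','ferrule_mid','cup_mid','big_ring_mid','small_ring_mid','joint_board','filling_board','cap_box','marker']:
        for r in landmark_of(q,p): print(n,q,round(r['conf'],2),np.round(r['xyz']),np.round(proj(p,r['xyz'])))
E
```

```text
pics
{'clock': np.float64(0.0), 'qpos': array([1.226, 0.241, 0.004, 1.335, 0.   , 1.571]), 'qd': array([ 0.001, -0.002,  0.001, -0.   , -0.002,  0.001]), 'tau': array([-0.0000e+00, -3.7232e+01,  2.5241e+01,  1.7000e-02, -0.0000e+00,
       -0.0000e+00]), 'eef_pos': array([168.764, 469.911, 192.203]), 'ee_rot': array([-0.   ,  0.172,  0.985, -0.001]), 'wrist_force': array([-0.074,  0.501,  0.492]), 'moment': array([ 0.064, -0.006, -0.015]), 'width': np.float64(85.333)}
scene cam at [-448. -804. 1081.] 44.415309862538315
scene nozzle_mid 0.48 [357. 342.  32.] [210. 159.]
scene nozzle_mid 0.37 [463.  29.  -1.] [298. 190.]
scene cup_mid 0.67 [ 456. -355.    1.] [393. 245.]
scene cup_mid 0.58 [ 542. -339.   32.] [405. 220.]
scene big_ring_mid 0.62 [ 266. -532.    2.] [410. 320.]
scene big_ring_mid 0.55 [ 384. -333.    6.] [373. 255.]
scene big_ring_mid 0.39 [404. 260.  17.] [237. 166.]
scene small_ring_mid 0.35 [537. -85.   4.] [338. 192.]
scene joint_board 0.76 [458.  32.  -5.] [296. 191.]
scene filling_board 0.58 [434. 149.   3.] [266. 178.]
scene marker 0.65 [434. 148.  -1.] [266. 179.]
scene marker 0.64 [ 456. -356.   -1.] [393. 246.]
side cam at [-165. 1285.  836.] 44.281663819528404
side nozzle_mid 0.67 [ 388. -336.    3.] [345. 191.]
side nozzle_mid 0.62 [359. 341.  36.] [270. 283.]
side ferrule_mid 0.64 [404. 257.  14.] [270. 269.]
side big_ring_mid 0.57 [ 274. -532.    9.] [387. 176.]
side big_ring_mid 0.44 [359. 342.  33.] [270. 285.]
side big_ring_mid 0.35 [ 388. -334.    4.] [345. 191.]
side small_ring_mid 0.43 [529. -85.   1.] [283. 213.]
side joint_board 0.51 [463.  29.  -1.] [286. 233.]
side filling_board 0.64 [433. 150.  -4.] [278. 254.]
side marker 0.49 [405. 257.  11.] [269. 270.]
wrist cam at [106. 494. 374.] 59.87322466856008
wrist nozzle_mid 0.57 [361. 339.  35.] [266. 364.]
```

```bash
python3 - <<'E'
import cv2
for n in ['scene0','side0']:
    i=cv2.imread(f'pics/{n}.png')
    c=i[120:360,180:500] if n=='scene0' else i[150:330,230:470]
    cv2.imwrite(f'pics/{n}c.png',cv2.resize(c,None,fx=2.5 if n=='scene0' else 3.3,fy=2.5 if n=='scene0' else 3.3,interpolation=cv2.INTER_CUBIC))
E
```

```text
(no output)
```

View pics/scene0c.png

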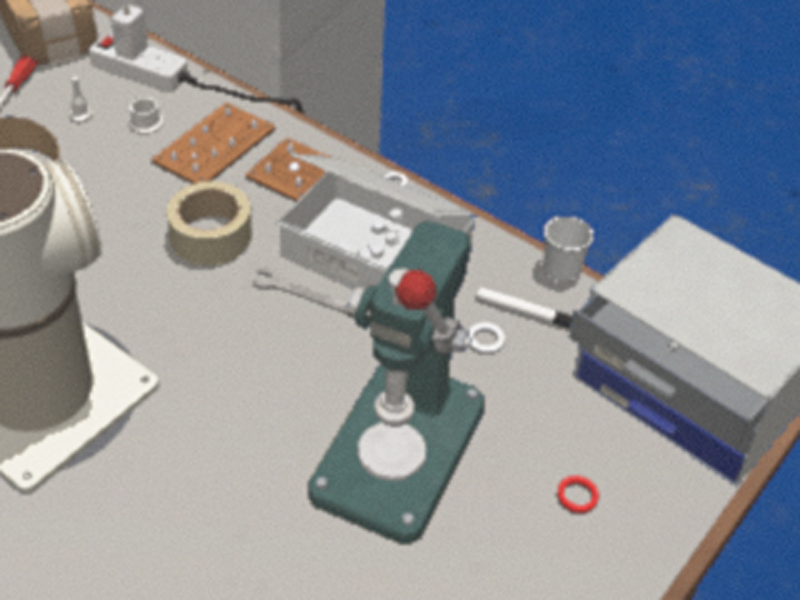

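View pics/side0c.png

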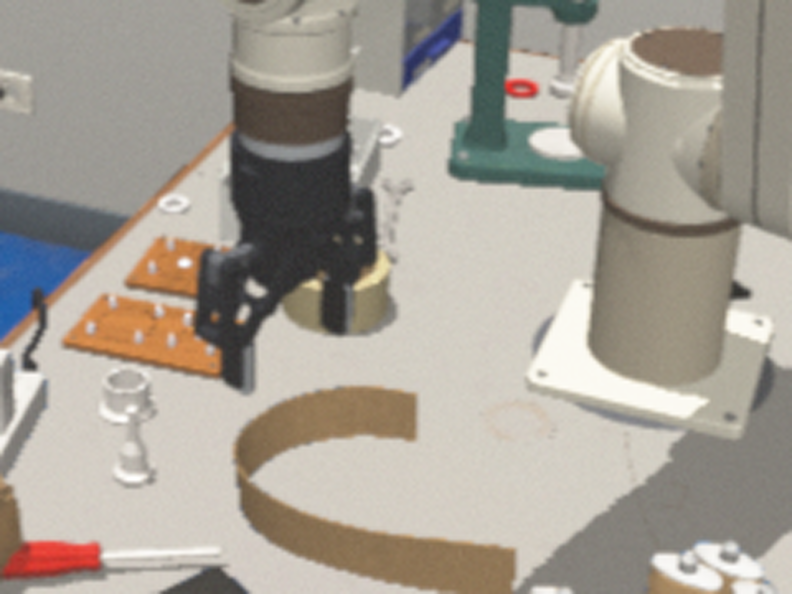

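View pics/wrist0.png

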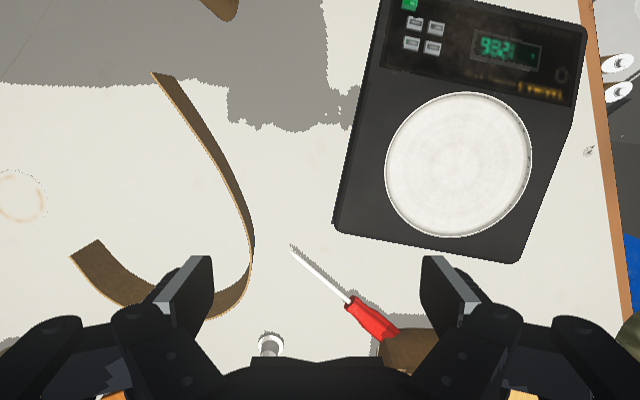

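View pics/scene0.png

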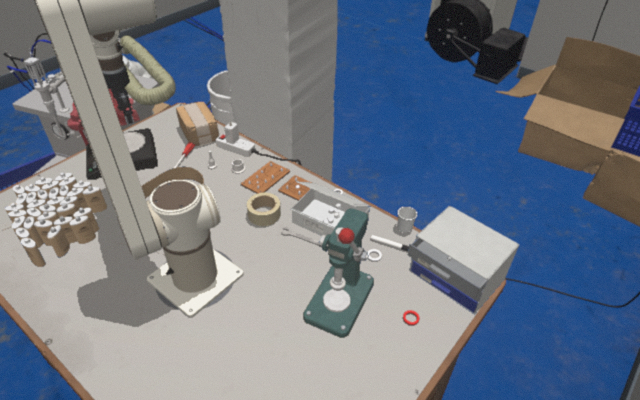

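View pics/side0.png

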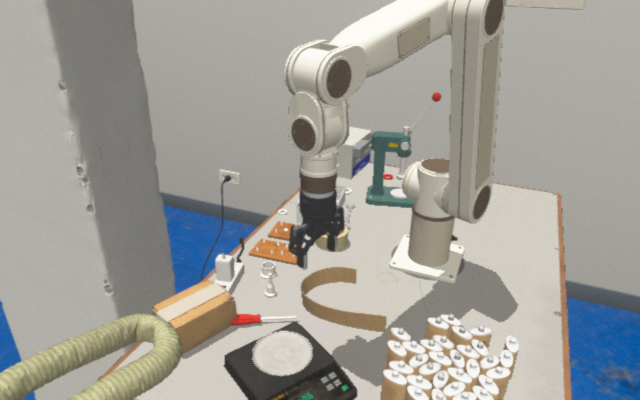

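```bash
cat >> h.py <<'E'
from scipy.spatial.transform import Rotation as R
def tool(s=None):
    s=s or read_state(); q=s['ee_rot']; T=np.eye(4); T[:3,:3]=R.from_quat([q[1],q[2],q[3],q[0]]).as_matrix(); T[:3,3]=s['eef_pos']; return T
def tri(p1,a,p2,b):
    def ray(p,uv):
        A=unproj(p,*uv,0);W=np.array(p['world_to_cam']);o=-W[:3,:3].T@W[:3,3];d=A-o;return o,d/np.linalg.norm(d)
    o1,d1=ray(p1,a);o2,d2=ray(p2,b)
    t=np.linalg.lstsq(np.c_[d1,-d2],o2-o1,rcond=None)[0]
    x,y=o1+t[0]*d1,o2+t[1]*d2
    return (x+y)/2,np.linalg.norm(x-y)
E
python3 - <<'E'
from h import *
p=camera('wrist');T=tool()
C=np.linalg.inv(np.array(p['world_to_cam']));M=np.linalg.inv(T)@C
print(np.round(M,3), np.round(T,3))
a=camera('scene');b=camera('side')
np.save('ab.npy',np.array([a,b],dtype=object),allow_pickle=True)
print('ball',tri(a,(346,236),b,(437,97)))
for k,pa,pb in [('bigring',(374,255),(348,190.5)),('smallring',(338.5,192.5),(283,211.5)),('head',(368,212),(411,135)),('red',(411,317),(388,177))]:
    print(k,tri(a,pa,b,pb))
print('cab near-left top',unproj(a,411,248,150),unproj(a,452,212,150))
print('box near corners',[np.round(unproj(a,*x,64)) for x in ((292,210),(312,190),(341,232))])
# size of rings in px -> mm
for n,(u0,v0),(u1,v1) in [('big',(366,255),(382,255)),('small',(333,193),(344,193))]:
    print(n,np.linalg.norm(unproj(a,u0,v0,8)-unproj(a,u1,v1,8)))
E
```

```text
[[ 1.00000e-03 -9.63000e-01 -2.69000e-01  6.75110e+01]
 [ 1.00000e+00  1.00000e-03 -1.00000e-03  8.64000e-01]
 [ 1.00000e-03 -2.69000e-01  9.63000e-01 -1.81007e+02]
 [ 0.00000e+00  0.00000e+00  0.00000e+00  1.00000e+00]] [[-9.41000e-01  3.38000e-01 -0.00000e+00  1.69009e+02]
 [ 3.38000e-01  9.41000e-01  0.00000e+00  4.70565e+02]
 [ 0.00000e+00  0.00000e+00 -1.00000e+00  1.93114e+02]
 [ 0.00000e+00  0.00000e+00  0.00000e+00  1.00000e+00]]
ball (array([  97.23452653, -430.00057114,  383.24244186]), np.float64(0.9267621836999823))
bigring (array([ 378.41739578, -337.60800435,    9.73674571]), np.float64(5.917310470853412))
smallring (array([532.88252276, -88.63659947,   5.39025934]), np.float64(1.6093055284737814))
head (array([ 202.23101009, -382.98126067,  283.73128511]), np.float64(101.9451045747093))
red (array([ 271.22254226, -529.99400504,    5.95120889]), np.float64(3.1989441386474446))
cab near-left top [ 353.94737742 -456.63056796  150.        ] [ 540.86475656 -472.28557671  150.        ]
box near corners [array([327., -70.,  64.]), array([436., -57.,  64.]), array([ 350., -238.,   64.])]
big 46.35988892680267
small 36.29622250217496
```

```bash
cat >> h.py <<'E'
from scipy.linalg import logm,expm
def goal(x,y,z,yaw=180,lean=0,leandir=0):
    """tool down; yaw = world angle deg of tool x axis; lean deg: body top leans toward world direction leandir deg"""
    a=np.radians(yaw);X=np.array([np.cos(a),np.sin(a),0]);Z=np.array([0,0,-1.]);Y=np.cross(Z,X)
    M=np.c_[X,Y,Z]
    if lean:
        d=np.radians(leandir);ax=np.cross([0,0,1],[np.cos(d),np.sin(d),0])
        M=R.from_rotvec(ax*np.radians(lean)).as_matrix()@M
    T=np.eye(4);T[:3,:3]=M;T[:3,3]=[x,y,z];return T
def plan(G,n=None,T=None):
    T=tool() if T is None else T
    D=np.linalg.inv(T)@G
    rv=R.from_matrix(D[:3,:3]).as_rotvec();
    need=max(np.linalg.norm(D[:3,3])/41,np.degrees(np.linalg.norm(rv))/7.1)
    n=n or int(np.ceil(need/10)*10)
    Rr=R.from_rotvec(rv/n).as_matrix()
    # sum_{k<n} Rr^k t = D_t
    S=np.zeros((3,3));P=np.eye(3)
    for k in range(n): S+=P;P=P@Rr
    t=np.linalg.solve(S,D[:3,3])
    print('rows',n,'need %.1f'%need,'t(m)',np.round(t/1000,4),'r(deg)',np.round(np.degrees(rv/n),2),'| total t mm',np.round(D[:3,3],1),'r',np.round(np.degrees(rv),1))
def st():
    s=read_state();T=tool(s)
    print('t%.2f'%s['clock'],'pos',np.round(s['eef_pos'],1),'yaw %.1f'%np.degrees(np.arctan2(T[1,0],T[0,0])),'zax',np.round(T[:3,2],3),'F',np.round(s['wrist_force'],1),'w %.1f'%s['width'],'q',np.round(s['qpos'],2))
E
python3 -c "
from h import *
plan(goal(400,130,330,180))
plan(goal(400,130,330,180),20)"
```

```text
rows 20 need 10.6 t(m) [-0.0145 -0.0147 -0.0068] r(deg) [ 0.    0.   -0.99] | total t mm [-332.5 -242.4 -136.9] r [  0.    0.  -19.8]
rows 20 need 10.6 t(m) [-0.0145 -0.0147 -0.0068] r(deg) [ 0.    0.   -0.99] | total t mm [-332.5 -242.4 -136.9] r [  0.    0.  -19.8]
```

```bash
R='' ; python3 -m handwheel '[{"tx":-0.028,"ty":-0.028,"tz":-0.0125,"rz":-2},{"tx":-0.028,"ty":-0.028,"tz":-0.0125,"rz":-2},{"tx":-0.028,"ty":-0.028,"tz":-0.0125,"rz":-2},{"tx":-0.028,"ty":-0.028,"tz":-0.0125,"rz":-2},{"tx":-0.028,"ty":-0.028,"tz":-0.0125,"rz":-2},{"tx":-0.028,"ty":-0.028,"tz":-0.0125,"rz":-2},{"tx":-0.028,"ty":-0.028,"tz":-0.0125,"rz":-2},{"tx":-0.028,"ty":-0.028,"tz":-0.0125,"rz":-2},{"tx":-0.028,"ty":-0.028,"tz":-0.0125,"rz":-2},{"tx":-0.028,"ty":-0.028,"tz":-0.0125,"rz":-2}]' 40
python3 - <<'E'
from h import *
st()
p=snap('wrist','w1')
for q in ['nozzle_mid','ferrule_mid','big_ring_mid','small_ring_mid','joint_board','filling_board','cap_box']:
    for r in landmark_of(q,p): print(q,round(r['conf'],2),np.round(r['xyz'],1),np.round(proj(p,r['xyz'])))
E
```

```text
t1.65 pos [169.  470.6 193.1] yaw 160.2 zax [ 0.  0. -1.] F [ 0.6  0.7 -1. ] w 85.2 q [ 1.23  0.24  0.01  1.34 -0.    1.57]
nozzle_mid 0.98 [356.3 341.6  35.7] [266. 361.]validation failed for argument at $[0]...
```

View pics/w1.png

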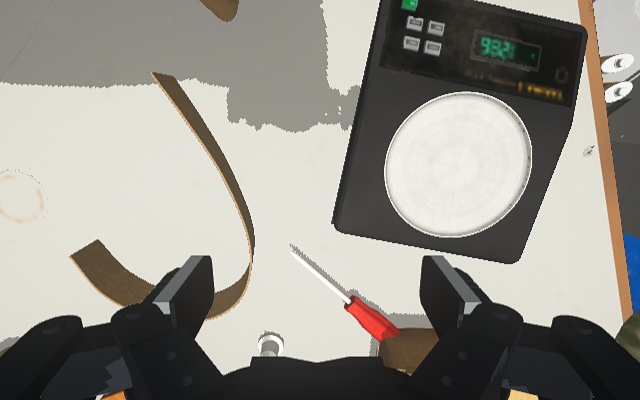

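```bash
python3 -m handwheel '[{"tx":-0.028,"ty":-0.028,"tz":-0.0125,"rx":0,"ry":0,"rz":-2,"grip":1},{"tx":-0.028,"ty":-0.028,"tz":-0.0125,"rx":0,"ry":0,"rz":-2,"grip":1},{"tx":-0.028,"ty":-0.028,"tz":-0.0125,"rx":0,"ry":0,"rz":-2,"grip":1},{"tx":-0.028,"ty":-0.028,"tz":-0.0125,"rx":0,"ry":0,"rz":-2,"grip":1},{"tx":-0.028,"ty":-0.028,"tz":-0.0125,"rx":0,"ry":0,"rz":-2,"grip":1},{"tx":-0.028,"ty":-0.028,"tz":-0.0125,"rx":0,"ry":0,"rz":-2,"grip":1},{"tx":-0.028,"ty":-0.028,"tz":-0.0125,"rx":0,"ry":0,"rz":-2,"grip":1},{"tx":-0.028,"ty":-0.028,"tz":-0.0125,"rx":0,"ry":0,"rz":-2,"grip":1},{"tx":-0.028,"ty":-0.028,"tz":-0.0125,"rx":0,"ry":0,"rz":-2,"grip":1},{"tx":-0.028,"ty":-0.028,"tz":-0.0125,"rx":0,"ry":0,"rz":-2,"grip":1}]' 40
python3 - <<'E'
from h import *
st()
p=snap('wrist','w2')
for q in ['nozzle_mid','ferrule_mid','big_ring_mid','small_ring_mid','joint_board','filling_board','cap_box']:
    for r in landmark_of(q,p): print(q,round(r['conf'],2),np.round(r['xyz'],1),np.round(proj(p,r['xyz'])))
E
```

```text
clock: 2.88
eef_pos: [391.4, 143.0, 319.2]
ee_rot: [0.001, -0.003, 1.0, 0.0]
wrist_force: [0.5, 1.2, 0.7]
width: 85.5
t2.88 pos [391.4 143.  319.2] yaw -179.7 zax [ 0.001  0.001 -1.   ] F [0.5 1.2 0.7] w 85.5 q [0.35 0.05 0.11 1.62 0.   0.34]
nozzle_mid 0.95 [356.  341.6  33.3] [467. 130.]
ferrule_mid 0.98 [408.6 261.5  17. ] [400. 167.]
small_ring_mid 0.53 [533.3 -82.7   1.5] [170. 243.]
joint_board 0.57 [4.652e+02 2.770e+01 4.000e-01] [239. 201.]
filling_board 0.73 [435.2 150.7  -2.1] [321. 182.]
```

View pics/w2.png

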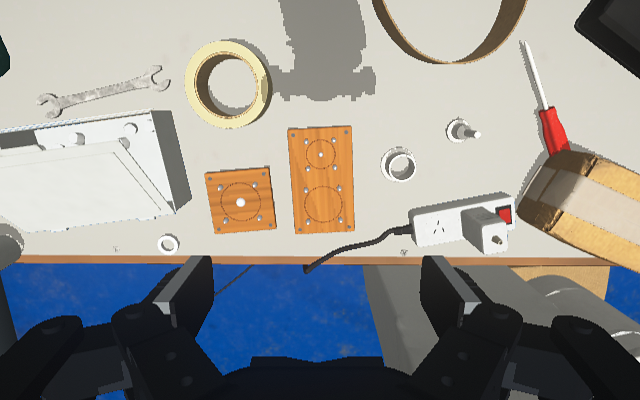

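```bash
python3 - <<'E'
from h import *
import pickle
p=camera('wrist');pickle.dump(p,open('w2.pkl','wb'))
f=p['frame'];hsv=cv2.cvtColor(f,cv2.COLOR_BGR2HSV)
for q in ['joint_board','filling_board','small_ring_mid','ferrule_mid','nozzle_mid']:
    r=cut_out(q,p)
    if not r: print(q,'none');continue
    m=r[0]['region'].astype(np.uint8)
    c=max(cv2.findContours(m,0,cv2.CHAIN_APPROX_NONE)[0],key=cv2.contourArea)[:,0,:]
    z={'joint_board':9,'filling_board':9,'small_ring_mid':7,'ferrule_mid':30,'nozzle_mid':8}[q]
    w=np.array([unproj(p,u,v,z)[:2] for u,v in c],np.float32)
    print(q,round(r[0]['conf'],2),'px',c.min(0),c.max(0),cv2.minAreaRect(w),'circ',cv2.minEnclosingCircle(w))
big=cv2.resize(f[110:260,130:530],None,fx=2,fy=2,interpolation=cv2.INTER_CUBIC);cv2.imwrite('pics/w2z.png',big)
E
```

```text
joint_board 0.71 px [202 168] [275 234] ((462.1993408203125, 33.1068229675293), (97.0771713256836, 95.99410247802734), 5.468432903289795) circ ((461.8724365234375, 33.308921813964844), 65.2355728149414)
filling_board 0.91 px [285 127] [352 235] ((432.57928466796875, 151.2235107421875), (156.82525634765625, 92.4099349975586), 2.7066972255706787) circ ((432.6452941894531, 150.87960815429688), 88.25028228759766)
small_ring_mid 0.62 px [155 236] [176 255] ((531.9765625, -83.34224700927734), (31.891002655029297, 31.898399353027344), 84.22225189208984) circ ((531.8011474609375, -83.21609497070312), 16.920909881591797)
ferrule_mid 0.74 px [379 149] [414 183] ((403.12005615234375, 255.2256622314453), (46.789215087890625, 48.45907211303711), 0.4236736297607422) circ ((403.5583801269531, 255.27914428710938), 25.323131561279297)
nozzle_mid 0.79 px [444 121] [477 143] ((361.5542297363281, 344.1846618652344), (44.17658996582031, 30.476232528686523), 51.758384704589844) circ ((360.3751525878906, 346.31365966796875), 23.774351119995117)
```

View pics/w2z.png

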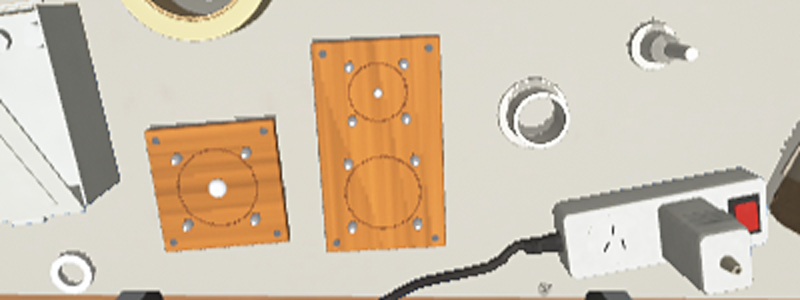

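```bash
python3 - <<'E'
from h import *
import pickle
p=pickle.load(open('w2.pkl','rb'))
for n,(u,v),z in [('jb',(217,188),13),('fb button',(378,93),13),('fb cup',(383,192),9),('box base corner',(119,183),0),('box top corner back-left',(85,208),64),('box top front-left',(40,5),64),('box base front',(78,4),64),('ring',(72.5,271),7),('ferr top',(541,116),30),('nozz flange',(652,47),10),('fb c',(311,38),9),('fb c',(439,36),9),('fb c',(446,245),9),('fb c',(327,251),9)
 ,('jb c',(146,131),9),('jb c',(275,118),9),('jb c',(289,240),9),('jb c',(167,250),9),('table edge',(200,297),0)]:
    print(n,np.round(unproj(p,u/2+130-.25,v/2+110-.25,z),1))
E
```

```text
jb [462.9  32.6  13. ]
fb button [392.7 149.1  13. ]
fb cup [466.2 153.5   9. ]
box base corner [463.3 -43.3   0. ]
box top corner back-left [462.5 -42.9  64. ]
box top front-left [333.3 -56.8  64. ]
box base front [332.6 -33.7  64. ]
ring [531.3 -82.5   7. ]
ferr top [405.2 260.4  30. ]
nozz flange [359.8 338.6  10. ]
fb c [355.5 102.5   9. ]
fb c [353.5 191.    9. ]
fb c [507.3 201.2   9. ]
fb c [512.8 111.8   9. ]
jb c [421.8 -17.    9. ]
jb c [411.7  75.8   9. ]
jb c [504.2  83.5   9. ]
jb c [512.9  -8.6   9. ]
table edge [555.4  11.6   0. ]
```

```bash
python3 - <<'E'
from h import *
import pickle
p=pickle.load(open('w2.pkl','rb'))
s=read_state();T=tool(s)
for x in (-11,11):
  for z in (-13,-33,-52):
    print(x,z,np.round(proj(p,(T@[x,42.5,z,1])[:3]),0),np.round(proj(p,(T@[x,57,z,1])[:3]),0))
plan(goal(531.5,-82.5,60,-179))
E
```

```text
-11 -13 [396. 260.] [423. 260.]
-11 -33 [405. 278.] [436. 278.]
-11 -52 [416. 300.] [451. 300.]
11 -13 [398. 220.] [427. 220.]
11 -33 [408. 234.] [440. 234.]
11 -52 [420. 251.] [456. 251.]
rows 10 need 9.1 t(m) [-0.0139 -0.0229  0.0258] r(deg) [-0.   -0.   -0.07] | total t mm [-139.9 -228.7  258.1] r [-0.  -0.  -0.7]
```

```bash
python3 -m handwheel '[{"tx":0,"ty":0,"tz":0,"rx":0,"ry":0,"rz":0,"grip":0.2}]' 40; python3 -m handwheel --help | head -20
```

```text
validation failed for argument at $...
invalid input: not JSON, or not a number
```

```bash
python3 -m handwheel '[{"tx":-0.014,"ty":-0.0229,"tz":0.027,"rx":0,"ry":0,"rz":0,"grip":0.6},{"tx":-0.014,"ty":-0.0229,"tz":0.027,"rx":0,"ry":0,"rz":0,"grip":0.6},{"tx":-0.014,"ty":-0.0229,"tz":0.027,"rx":0,"ry":0,"rz":0,"grip":0.6},{"tx":-0.014,"ty":-0.0229,"tz":0.027,"rx":0,"ry":0,"rz":0,"grip":0.6},{"tx":-0.014,"ty":-0.0229,"tz":0.027,"rx":0,"ry":0,"rz":0,"grip":0.6},{"tx":-0.014,"ty":-0.0229,"tz":0.027,"rx":0,"ry":0,"rz":0,"grip":0.6},{"tx":-0.014,"ty":-0.0229,"tz":0.027,"rx":0,"ry":0,"rz":0,"grip":0.6},{"tx":-0.014,"ty":-0.0229,"tz":0.027,"rx":0,"ry":0,"rz":0,"grip":0.6},{"tx":-0.014,"ty":-0.0229,"tz":0.027,"rx":0,"ry":0,"rz":0,"grip":0.6},{"tx":-0.014,"ty":-0.0229,"tz":0.027,"rx":0,"ry":0,"rz":0,"grip":0.6}]' 40
python3 - <<'E'
from h import *
st()
p=snap('wrist','w3')
for r in landmark_of('small_ring_mid',p): print(round(r['conf'],2),np.round(r['xyz'],1),np.round(proj(p,r['xyz'])))
print(proj(p,[531.5,-82.5,7]),proj(p,tool()[:3,3]))
E
```

```text
clock: 4.42
eef_pos: [532.2, -84.5, 46.8]
ee_rot: [0.0, -0.002, 1.0, 0.0]
wrist_force: [0.1, 0.5, 0.7]
width: 51.1
t4.42 pos [532.2 -84.5  46.8] yaw -179.7 zax [ 0.  0. -1.] F [0.1 0.5 0.7] w 51.1 q [-0.16  0.42 -0.14  1.01  0.   -0.16]
0.82 [528.8 -81.2   3.6] [321. 203.]
0.62 [463.9  24.9   1.9] [491. 103.]
(np.float64(318.78662298616484), np.float64(207.8637118518441)) (np.float64(313.33440824025547), np.float64(222.72405423135677))
```

View pics/w3.png

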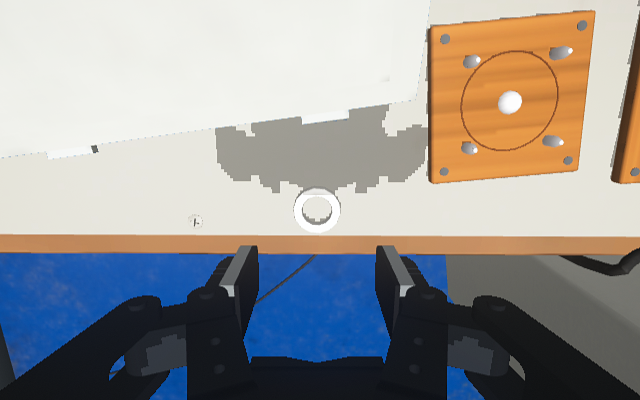

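```bash
python3 -m handwheel '[{"tx":-0.001,"ty":0.001,"tz":0.012,"rx":0,"ry":0,"rz":0,"grip":0.6},{"tx":0,"ty":0,"tz":0.012,"rx":0,"ry":0,"rz":0,"grip":0.6},{"tx":0,"ty":0,"tz":0.012,"rx":0,"ry":0,"rz":0,"grip":0.6},{"tx":0,"ty":0,"tz":0.006,"rx":0,"ry":0,"rz":0,"grip":0.6},{"tx":0,"ty":0,"tz":0.003,"rx":0,"ry":0,"rz":0,"grip":0.6},{"tx":0,"ty":0,"tz":0.001,"rx":0,"ry":0,"rz":0,"grip":0.5},{"tx":0,"ty":0,"tz":0,"rx":0,"ry":0,"rz":0,"grip":0.3},{"tx":0,"ty":0,"tz":0,"rx":0,"ry":0,"rz":0,"grip":0.2},{"tx":0,"ty":0,"tz":0,"rx":0,"ry":0,"rz":0,"grip":0.2},{"tx":0,"ty":0,"tz":0,"rx":0,"ry":0,"rz":0,"grip":0.2}]' 30
python3 - <<'E'
from h import *
st()
p=snap('wrist','w4')
E
```

```text
clock: 5.35
eef_pos: [533.2, -82.6, 2.8]
ee_rot: [0.001, -0.002, 1.0, -0.0]
wrist_force: [-0.2, -0.2, 0.3]
width: 17.0
t5.35 pos [533.2 -82.6   2.8] yaw -179.8 zax [ 0.001 -0.    -1.   ] F [-0.2 -0.2  0.3] w 17.0 q [-0.15  0.47 -0.19  0.91  0.   -0.16]
```

View pics/w4.png

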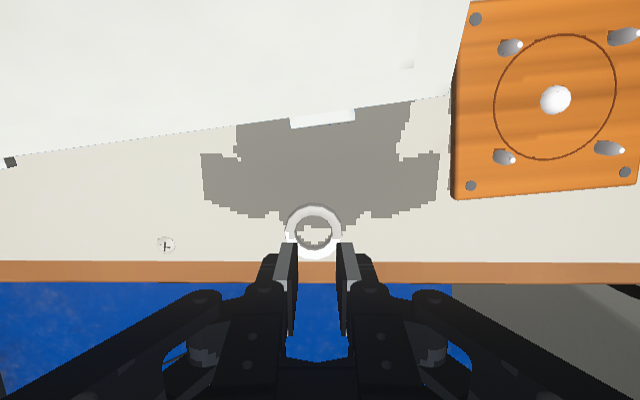

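```bash
python3 - <<'E'
from h import *
a=camera('wrist');T=tool()
for X in [(0,0,0),(11,8,0),(-11,8,0),(11,8,-5),(-11,8,-5),(0,8,-5)]: print(X,np.round(proj(a,(T@[*X,1])[:3])))
print(proj(a,[533,-83,7]))
p=snap('side','s4');q=snap('scene','c4')
u,v=map(int,proj(p,[533,-83,0]));c=p['frame'][v-60:v+40,u-60:u+60]
u,v=map(int,proj(q,[533,-83,0]));d=q['frame'][v-60:v+40,u-60:u+60]
cv2.imwrite('pics/s4z.png',cv2.resize(np.hstack([c,d]),None,fx=3.3,fy=3.3))
E
```

```text
(0, 0, 0) [316. 230.]
(11, 8, 0) [330. 211.]
(-11, 8, 0) [330. 248.]
(11, 8, -5) [331. 213.]
(-11, 8, -5) [330. 252.]
(0, 8, -5) [330. 233.]
(np.float64(314.77658546929655), np.float64(232.54628230427164))
```

View pics/s4z.png

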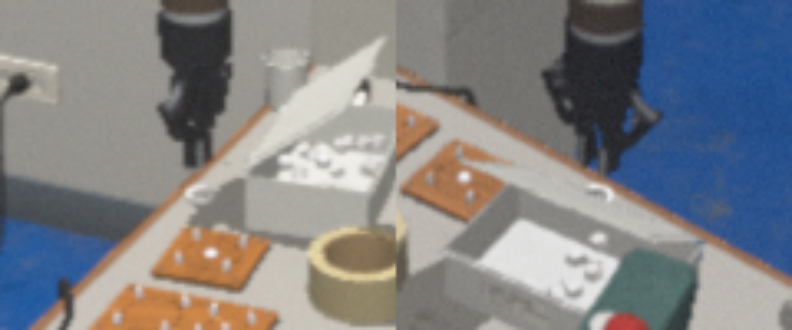

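```bash
python3 -m handwheel '[{"tx":0,"ty":0,"tz":0,"rx":0,"ry":0,"rz":0,"grip":0.6},{"tx":0,"ty":0,"tz":0,"rx":0,"ry":0,"rz":0,"grip":0.6},{"tx":0,"ty":0,"tz":0.002,"rx":0,"ry":0,"rz":0,"grip":0.6},{"tx":0,"ty":0,"tz":0.003,"rx":0,"ry":0,"rz":0,"grip":0.6},{"tx":0,"ty":0,"tz":0.003,"rx":0,"ry":0,"rz":0,"grip":0.6},{"tx":0,"ty":0,"tz":0.003,"rx":0,"ry":0,"rz":0,"grip":0.6},{"tx":0,"ty":0,"tz":0.003,"rx":0,"ry":0,"rz":0,"grip":0.6},{"tx":0,"ty":0,"tz":0.003,"rx":0,"ry":0,"rz":0,"grip":0.6},{"tx":0,"ty":0,"tz":0.003,"rx":0,"ry":0,"rz":0,"grip":0.6},{"tx":0,"ty":0,"tz":0,"rx":0,"ry":0,"rz":0,"grip":0.6}]' 30
python3 - <<'E'
from h import *
st()
p=snap('wrist','w5')
p=snap('side','s5');q=snap('scene','c5')
u,v=map(int,proj(p,[533,-83,0]));c=p['frame'][v-60:v+40,u-60:u+60]
u,v=map(int,proj(q,[533,-83,0]));d=q['frame'][v-60:v+40,u-60:u+60]
cv2.imwrite('pics/s5z.png',cv2.resize(np.hstack([c,d]),None,fx=3.3,fy=3.3))
E
```

```text
clock: 6.38
eef_pos: [532.1, -82.4, -18.7]
ee_rot: [-0.001, -0.002, 1.0, 0.0]
wrist_force: [-0.1, 0.3, -0.2]
width: 51.3
t6.38 pos [532.1 -82.4 -18.7] yaw -179.8 zax [-0.001  0.    -1.   ] F [-0.1  0.3 -0.2] w 51.3 q [-0.15  0.5  -0.21  0.86  0.   -0.16]
```

View pics/s5z.png

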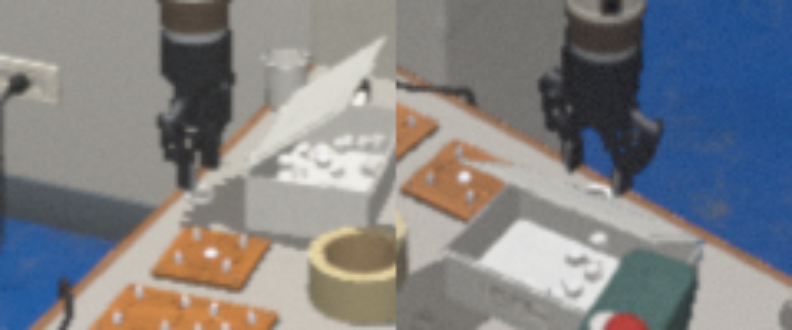

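View pics/w5.png

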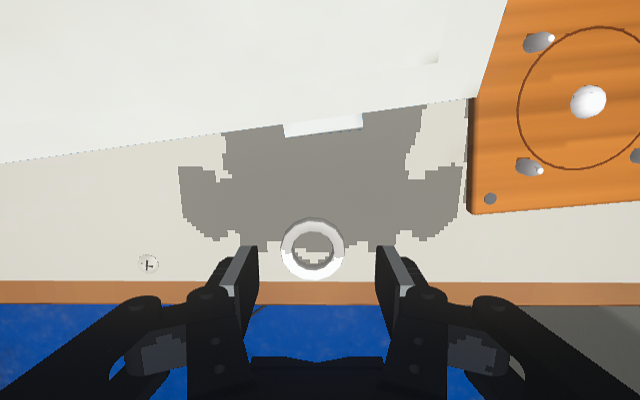

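```bash
python3 -m handwheel '[{"tx":-0.001,"ty":0,"tz":0.003,"rx":0,"ry":0,"rz":0,"grip":0.6},{"tx":0,"ty":0,"tz":0.003,"rx":0,"ry":0,"rz":0,"grip":0.6},{"tx":0,"ty":0,"tz":0.003,"rx":0,"ry":0,"rz":0,"grip":0.6},{"tx":0,"ty":0,"tz":0.002,"rx":0,"ry":0,"rz":0,"grip":0.6},{"tx":0,"ty":0,"tz":0.002,"rx":0,"ry":0,"rz":0,"grip":0.6},{"tx":0,"ty":0,"tz":0.002,"rx":0,"ry":0,"rz":0,"grip":0.6},{"tx":0,"ty":0,"tz":0.001,"rx":0,"ry":0,"rz":0,"grip":0.6},{"tx":0,"ty":0,"tz":0.001,"rx":0,"ry":0,"rz":0,"grip":0.6},{"tx":0,"ty":0,"tz":0,"rx":0,"ry":0,"rz":0,"grip":0.6},{"tx":0,"ty":0,"tz":0,"rx":0,"ry":0,"rz":0,"grip":0.6}]' 30
python3 - <<'E'
from h import *
st()
p=snap('wrist','w6')
p=snap('side','s6');q=snap('scene','c6')
u,v=map(int,proj(p,[533,-83,0]));c=p['frame'][v-60:v+40,u-60:u+60]
u,v=map(int,proj(q,[533,-83,0]));d=q['frame'][v-60:v+40,u-60:u+60]
cv2.imwrite('pics/s6z.png',cv2.resize(np.hstack([c,d]),None,fx=3.3,fy=3.3))
E
```

```text
clock: 7.37
eef_pos: [533.7, -82.5, -34.9]
ee_rot: [-0.0, -0.002, 1.0, -0.0]
wrist_force: [0.3, 0.2, -0.2]
width: 50.9
t7.37 pos [533.7 -82.5 -34.9] yaw -179.8 zax [-0. -0. -1.] F [ 0.3  0.2 -0.2] w 50.9 q [-0.15  0.52 -0.22  0.83 -0.   -0.16]
```

View pics/s6z.png

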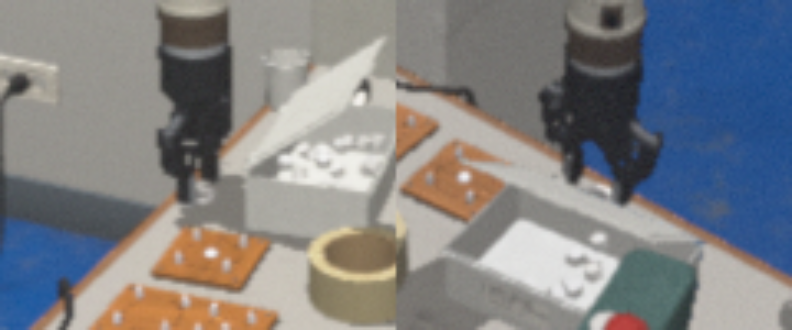

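View pics/w6.png

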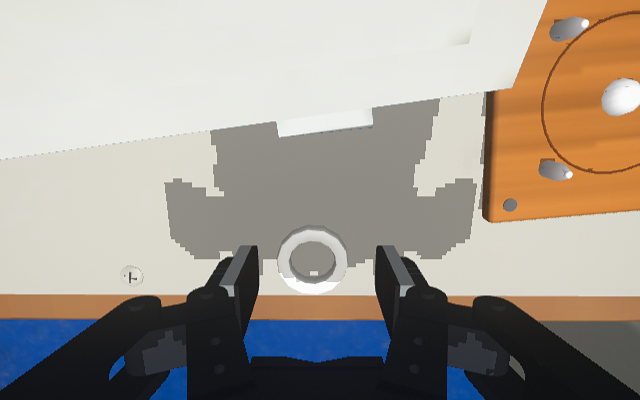

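```bash
python3 -m handwheel '[{"tx":0,"ty":0,"tz":0.001,"rx":0,"ry":0,"rz":0,"grip":0.55},{"tx":0,"ty":-0.0005,"tz":0.001,"rx":0,"ry":0,"rz":0,"grip":0.55},{"tx":0,"ty":0,"tz":0.001,"rx":0,"ry":0,"rz":0,"grip":0.55},{"tx":0,"ty":0,"tz":0.001,"rx":0,"ry":0,"rz":0,"grip":0.55},{"tx":0,"ty":0,"tz":0.001,"rx":0,"ry":0,"rz":0,"grip":0.55},{"tx":0,"ty":0,"tz":0.001,"rx":0,"ry":0,"rz":0,"grip":0.55},{"tx":0,"ty":0,"tz":0.001,"rx":0,"ry":0,"rz":0,"grip":0.55},{"tx":0,"ty":0,"tz":0,"rx":0,"ry":0,"rz":0,"grip":0.55},{"tx":0,"ty":0,"tz":0,"rx":0,"ry":0,"rz":0,"grip":0.55},{"tx":0,"ty":0,"tz":0,"rx":0,"ry":0,"rz":0,"grip":0.55}]' 30
python3 - <<'E'
from h import *
st()
p=snap('wrist','w7')
p=snap('side','s6');q=snap('scene','c6')
u,v=map(int,proj(p,[533,-83,0]));c=p['frame'][v-30:v+20,u-30:u+30]
u,v=map(int,proj(q,[533,-83,0]));d=q['frame'][v-30:v+20,u-30:u+30]
cv2.imwrite('pics/s7z.png',cv2.resize(np.hstack([c,d]),None,fx=6.6,fy=6.6))
E
```

```text
clock: 8.35
eef_pos: [533.7, -83.0, -40.7]
ee_rot: [0.0, -0.002, 1.0, -0.0]
wrist_force: [-2.6, 0.4, 9.0]
width: 46.8
t8.35 pos [533.7 -83.  -40.7] yaw -179.8 zax [ 0. -0. -1.] F [-2.6  0.4  9. ] w 46.8 q [-0.15  0.53 -0.23  0.81 -0.   -0.16]
```

View pics/s7z.png

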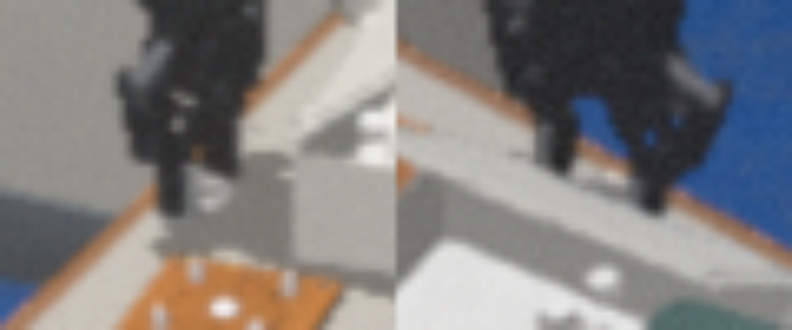

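View pics/w7.png

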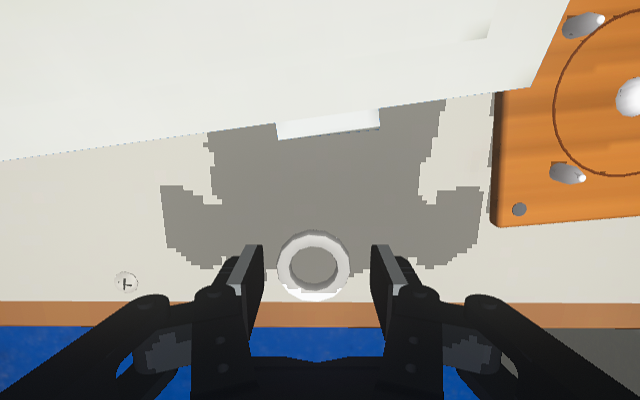

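```bash
python3 -m handwheel '[{"tx":0,"ty":0,"tz":-0.003,"rx":0,"ry":0,"rz":0,"grip":0.55},{"tx":0,"ty":0,"tz":-0.0005,"rx":0,"ry":0,"rz":0,"grip":0.5},{"tx":0,"ty":0,"tz":0,"rx":0,"ry":0,"rz":0,"grip":0.4},{"tx":0,"ty":0,"tz":0,"rx":0,"ry":0,"rz":0,"grip":0.3},{"tx":0,"ty":0,"tz":0,"rx":0,"ry":0,"rz":0,"grip":0.25},{"tx":0,"ty":0,"tz":0,"rx":0,"ry":0,"rz":0,"grip":0.25},{"tx":0,"ty":0,"tz":0,"rx":0,"ry":0,"rz":0,"grip":0.25},{"tx":0,"ty":0,"tz":0,"rx":0,"ry":0,"rz":0,"grip":0.25},{"tx":0,"ty":0,"tz":0,"rx":0,"ry":0,"rz":0,"grip":0.25},{"tx":0,"ty":0,"tz":0,"rx":0,"ry":0,"rz":0,"grip":0.25}]' 30
python3 -c "
from h import *
st()
plan(goal(392.5,149,60,-176.6))
plan(goal(533,-83,40,-180))"
```

```text
clock: 9.33
eef_pos: [534.0, -83.1, -38.1]
ee_rot: [0.0, -0.002, 1.0, -0.0]
wrist_force: [-1.7, -1.1, 4.6]
width: 29.8
t9.33 pos [534.  -83.1 -38.1] yaw -179.8 zax [ 0.001 -0.    -1.   ] F [-1.7 -1.1  4.6] w 29.8 q [-0.15  0.53 -0.22  0.82 -0.   -0.16]
rows 10 need 7.0 t(m) [ 0.0135  0.0236 -0.0098] r(deg) [-0.    0.   -0.32] | total t mm [140.4 232.7 -98.2] r [-0.   0.  -3.2]
rows 10 need 1.9 t(m) [ 0.0001  0.     -0.0078] r(deg) [-0.    0.    0.02] | total t mm [  0.9   0.1 -78.1] r [-0.   0.   0.2]
```

```bash
python3 -m handwheel '[{"tx":0,"ty":0,"tz":-0.025,"rx":0,"ry":0,"rz":0,"grip":0.25},{"tx":0,"ty":0.005,"tz":-0.035,"rx":0,"ry":0,"rz":0,"grip":0.25},{"tx":0.015,"ty":0.029,"tz":-0.01,"rx":0,"ry":0,"rz":-0.4,"grip":0.25},{"tx":0.017,"ty":0.029,"tz":0,"rx":0,"ry":0,"rz":-0.4,"grip":0.25},{"tx":0.018,"ty":0.029,"tz":0,"rx":0,"ry":0,"rz":-0.4,"grip":0.25},{"tx":0.018,"ty":0.029,"tz":0,"rx":0,"ry":0,"rz":-0.4,"grip":0.25},{"tx":0.018,"ty":0.029,"tz":0,"rx":0,"ry":0,"rz":-0.4,"grip":0.25},{"tx":0.018,"ty":0.029,"tz":0,"rx":0,"ry":0,"rz":-0.4,"grip":0.25},{"tx":0.018,"ty":0.029,"tz":0,"rx":0,"ry":0,"rz":-0.4,"grip":0.25},{"tx":0.018,"ty":0.029,"tz":0,"rx":0,"ry":0,"rz":-0.4,"grip":0.25}]' 30
python3 - <<'E'
from h import *
st()
p=snap('wrist','w8')
print(proj(p,[392.5,149,13]))
plan(goal(392.5,149,-15,-176.6))
E
```

```text
clock: 10.17
eef_pos: [385.8, 150.8, 31.3]
ee_rot: [-0.0, -0.03, 1.0, 0.0]
wrist_force: [-0.3, -0.1, -0.6]
width: 29.8
t10.17 pos [385.8 150.8  31.3] yaw -176.6 zax [-0.  0. -1.] F [-0.3 -0.1 -0.6] w 29.8 q [ 0.37  0.23 -0.48  0.87  0.    0.31]
(np.float64(312.2124506768338), np.float64(229.50073428044792))
rows 10 need 1.2 t(m) [-0.0011 -0.0006  0.0046] r(deg) [ 0.02 -0.03  0.04] | total t mm [-10.6  -6.5  45.9] r [ 0.2 -0.3  0.4]
```

View pics/w8.png

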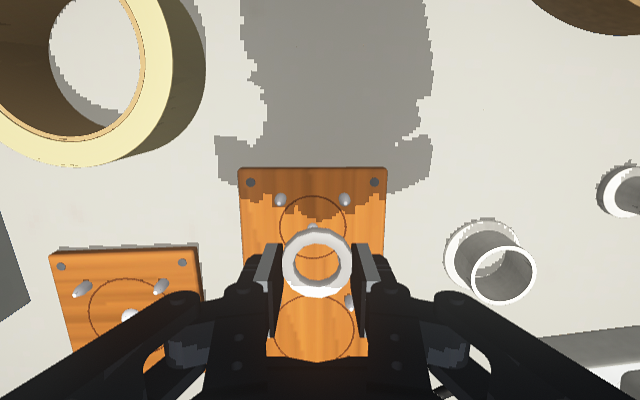

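```bash
python3 -c "
from h import *
st()
plan(goal(392.5,149,-15,-176.6))"
```

```text
t10.22 pos [381.7 154.7  31. ] yaw -176.2 zax [-0.005  0.003 -1.   ] F [-3.6  3.2 -0.8] w 30.3 q [ 0.38  0.22 -0.48  0.87  0.    0.31]
rows 10 need 1.2 t(m) [-0.0011 -0.0006  0.0046] r(deg) [ 0.02 -0.03  0.04] | total t mm [-10.6  -6.5  45.9] r [ 0.2 -0.3  0.4]
```

```bash
python3 -m handwheel '[{"tx":-0.005,"ty":-0.003,"tz":0.01,"rx":0,"ry":0,"rz":0.2,"grip":0.25},{"tx":-0.005,"ty":-0.003,"tz":0.01,"rx":0,"ry":0,"rz":0.2,"grip":0.25},{"tx":-0.001,"ty":0,"tz":0.01,"rx":0,"ry":0,"rz":0,"grip":0.25},{"tx":0,"ty":0,"tz":0.01,"rx":0,"ry":0,"rz":0,"grip":0.25},{"tx":0,"ty":0,"tz":0.003,"rx":0,"ry":0,"rz":0,"grip":0.25},{"tx":0,"ty":0,"tz":0,"rx":0,"ry":0,"rz":0,"grip":0.25},{"tx":0,"ty":0,"tz":0,"rx":0,"ry":0,"rz":0,"grip":0.25},{"tx":0,"ty":0,"tz":0,"rx":0,"ry":0,"rz":0,"grip":0.25},{"tx":0,"ty":0,"tz":0,"rx":0,"ry":0,"rz":0,"grip":0.25},{"tx":0,"ty":0,"tz":0,"rx":0,"ry":0,"rz":0,"grip":0.25}]' 30
python3 - <<'E'
from h import *
st()
p=snap('wrist','w9')
print(proj(p,[392.5,149,13]))
plan(goal(392.5,149,-29,-176.6))
E
```

```text
clock: 11.05
eef_pos: [398.9, 144.5, -10.9]
ee_rot: [0.001, -0.026, 1.0, 0.0]
wrist_force: [0.1, -0.1, 0.3]
width: 29.9
t11.05 pos [398.9 144.5 -10.9] yaw -177.0 zax [ 0.001  0.    -1.   ] F [ 0.1 -0.1  0.3] w 29.9 q [ 0.35  0.31 -0.51  0.76  0.    0.29]
(np.float64(325.58706549670114), np.float64(235.16205083234743))
rows 10 need 0.5 t(m) [0.0006 0.0005 0.0018] r(deg) [ 0.    0.01 -0.04] | total t mm [ 6.1  4.8 18. ] r [ 0.   0.1 -0.4]
```

View pics/w9.png

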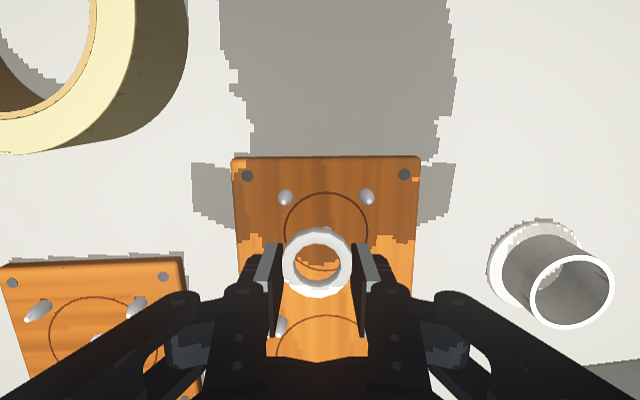

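```bash
python3 -m handwheel '[{"tx":0.003,"ty":0.0025,"tz":0,"rx":0,"ry":0,"rz":-0.4,"grip":0.25},{"tx":0.003,"ty":0.0025,"tz":0,"rx":0,"ry":0,"rz":0,"grip":0.25},{"tx":0,"ty":0,"tz":0,"rx":0,"ry":0,"rz":0,"grip":0.25},{"tx":0,"ty":0,"tz":0.005,"rx":0,"ry":0,"rz":0,"grip":0.25},{"tx":0,"ty":0,"tz":0.005,"rx":0,"ry":0,"rz":0,"grip":0.25},{"tx":0,"ty":0,"tz":0.005,"rx":0,"ry":0,"rz":0,"grip":0.25},{"tx":0,"ty":0,"tz":0.001,"rx":0,"ry":0,"rz":0,"grip":0.25},{"tx":0,"ty":0,"tz":0.001,"rx":0,"ry":0,"rz":0,"grip":0.25},{"tx":0,"ty":0,"tz":0,"rx":0,"ry":0,"rz":0,"grip":0.25},{"tx":0,"ty":0,"tz":0,"rx":0,"ry":0,"rz":0,"grip":0.25}]' 30
python3 - <<'E'
from h import *
st()
p=snap('wrist','w10')
E
```

```text
clock: 11.93
eef_pos: [392.2, 149.0, -28.5]
ee_rot: [-0.0, -0.03, 1.0, -0.0]
wrist_force: [-0.6, -0.2, -0.6]
width: 29.9
t11.93 pos [392.2 149.  -28.5] yaw -176.6 zax [-0. -0. -1.] F [-0.6 -0.2 -0.6] w 29.9 q [ 0.36  0.33 -0.54  0.71 -0.    0.3 ]
```

View pics/w10.png

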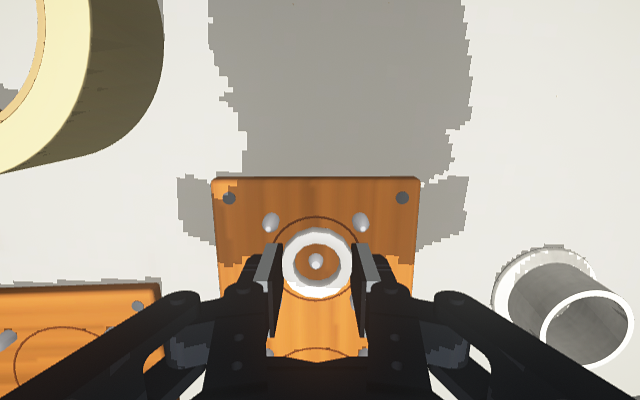

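```bash
python3 -m handwheel '[{"tx":0,"ty":0,"tz":0.001,"rx":0,"ry":0,"rz":0,"grip":0.25},{"tx":0,"ty":0,"tz":0,"rx":0,"ry":0,"rz":0,"grip":0.5},{"tx":0,"ty":0,"tz":0,"rx":0,"ry":0,"rz":0,"grip":0.5},{"tx":0,"ty":0,"tz":0,"rx":0,"ry":0,"rz":0,"grip":0.5},{"tx":0,"ty":0,"tz":-0.010,"rx":0,"ry":0,"rz":0,"grip":0.5},{"tx":0,"ty":0,"tz":-0.035,"rx":0,"ry":0,"rz":0,"grip":0.5},{"tx":0,"ty":0.02,"tz":-0.035,"rx":0,"ry":0,"rz":0,"grip":0.5},{"tx":0.006,"ty":0.035,"tz":-0.01,"rx":0,"ry":0,"rz":0,"grip":0.5},{"tx":0.006,"ty":0.035,"tz":-0.01,"rx":0,"ry":0,"rz":0,"grip":0.5},{"tx":0.006,"ty":0.035,"tz":0,"rx":0,"ry":0,"rz":0,"grip":0.5}]' 30
python3 - <<'E'
from h import *
st()
p=snap('wrist','w11')
for n in ['nozzle_mid','ferrule_mid']:
    for r in landmark_of(n,p): print(n,round(r['conf'],2),np.round(r['xyz'],1),np.round(proj(p,r['xyz'])))
plan(goal(359.8,339,45,-176.6))
E
```

```text
clock: 12.82
eef_pos: [368.1, 275.1, 73.4]
ee_rot: [0.002, -0.029, 1.0, 0.002]
wrist_force: [0.3, 0.2, -0.7]
width: 42.6
t12.82 pos [368.1 275.1  73.4] yaw -176.6 zax [ 0.005  0.003 -1.   ] F [ 0.3  0.2 -0.7] w 42.6 q [ 0.64  0.25 -0.31  1.   -0.    0.58]
nozzle_mid 0.59 [359.  339.3  33.4] [413. 201.]
ferrule_mid 0.67 [407.3 258.9  16.3] [291. 251.]
rows 10 need 1.7 t(m) [0.0003 0.0064 0.0026] r(deg) [0.   0.01 0.03] | total t mm [ 2.4 64.3 26. ] r [0.  0.1 0.3]
```

View pics/w11.png

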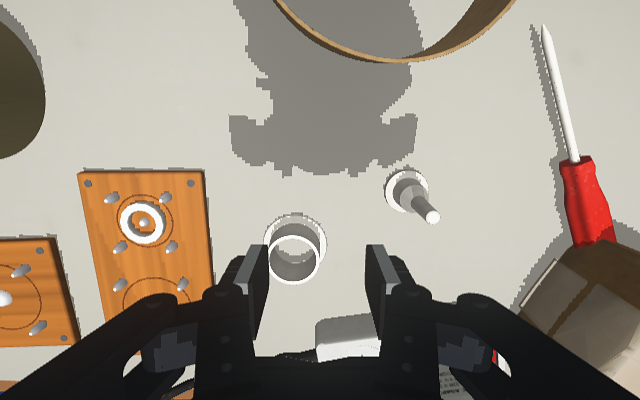

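```bash
python3 -m handwheel '[{"tx":0.001,"ty":0.016,"tz":0.0,"rx":0,"ry":0,"rz":0,"grip":0.5},{"tx":0.001,"ty":0.016,"tz":0.0,"rx":0,"ry":0,"rz":0,"grip":0.5},{"tx":0.001,"ty":0.016,"tz":0.006,"rx":0,"ry":0,"rz":0,"grip":0.5},{"tx":0.001,"ty":0.016,"tz":0.01,"rx":0,"ry":0,"rz":0,"grip":0.5},{"tx":0,"ty":0,"tz":0.005,"rx":0,"ry":0,"rz":0,"grip":0.5},{"tx":0,"ty":0,"tz":0.005,"rx":0,"ry":0,"rz":0,"grip":0.5},{"tx":0,"ty":0,"tz":0,"rx":0,"ry":0,"rz":0,"grip":0.5},{"tx":0,"ty":0,"tz":0,"rx":0,"ry":0,"rz":0,"grip":0.5},{"tx":0,"ty":0,"tz":0,"rx":0,"ry":0,"rz":0,"grip":0.5},{"tx":0,"ty":0,"tz":0,"rx":0,"ry":0,"rz":0,"grip":0.5}]' 30
python3 - <<'E'
from h import *
st()
p=snap('wrist','w12')
for n in ['nozzle_mid']:
    for r in landmark_of(n,p): print(n,round(r['conf'],2),np.round(r['xyz'],1),np.round(proj(p,r['xyz'])))
plan(goal(359.3,339.2,-26,-176.6))
print(np.round([proj(p,[359.3,339.2,z]) for z in (10,27,67)]))
E
```

```text
clock: 13.8
eef_pos: [359.3, 335.9, 45.1]
ee_rot: [0.0, -0.029, 1.0, 0.0]
wrist_force: [0.9, -0.8, -1.0]
width: 42.8
t13.80 pos [359.3 335.9  45.1] yaw -176.6 zax [ 0.001  0.    -1.   ] F [ 0.9 -0.8 -1. ] w 42.8 q [ 0.75  0.34 -0.27  0.96 -0.    0.69]
nozzle_mid 0.59 [357.7 340.6  34.5] [324. 221.]
rows 10 need 1.7 t(m) [-0.      0.0003  0.0071] r(deg) [0. 0. 0.] | total t mm [-0.2  2.9 71.1] r [0. 0. 0.]
[[321. 211.]
 [321. 220.]
 [322. 246.]]
```

View pics/w12.png

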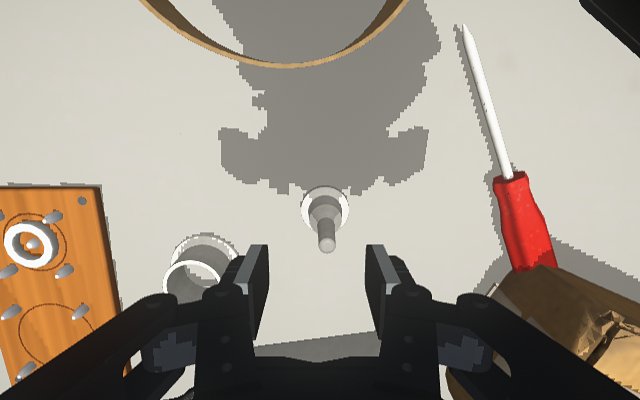

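```bash
python3 - <<'E'
from h import *
import pickle
p=pickle.load(open('w2.pkl','rb'))
for z in (0,50,90): print(z,unproj(p,518,215,z),unproj(p,550,150,z))
E
python3 -m handwheel '[{"tx":0.001,"ty":0.003,"tz":0.005,"rx":0,"ry":0,"rz":0,"grip":0.5},{"tx":0,"ty":0.0025,"tz":0.01,"rx":0,"ry":0,"rz":0,"grip":0.5},{"tx":0,"ty":0,"tz":0.01,"rx":0,"ry":0,"rz":0,"grip":0.5},{"tx":0,"ty":0,"tz":0.01,"rx":0,"ry":0,"rz":0,"grip":0.5},{"tx":0,"ty":0,"tz":0.01,"rx":0,"ry":0,"rz":0,"grip":0.5},{"tx":0,"ty":0,"tz":0.01,"rx":0,"ry":0,"rz":0,"grip":0.5},{"tx":0,"ty":0,"tz":0.005,"rx":0,"ry":0,"rz":0,"grip":0.5},{"tx":0,"ty":0,"tz":0,"rx":0,"ry":0,"rz":0,"grip":0.5},{"tx":0,"ty":0,"tz":0,"rx":0,"ry":0,"rz":0,"grip":0.5},{"tx":0,"ty":0,"tz":0,"rx":0,"ry":0,"rz":0,"grip":0.5}]' 30
python3 - <<'E'
from h import *
st()
p=snap('wrist','w13')
p=snap('side','s13');q=snap('scene','c13')
u,v=map(int,proj(p,[359,340,20]));c=p['frame'][v-40:v+20,u-40:u+40]
u,v=map(int,proj(q,[359,340,20]));d=q['frame'][v-40:v+20,u-40:u+40]
cv2.imwrite('pics/s13z.png',cv2.resize(np.hstack([c,d]),None,fx=5,fy=5))
E
```

```text
0 [481.11356859 450.21559299   0.        ] [383.21888201 480.12547382   0.        ]
50 [465.22313226 419.72748159  50.        ] [377.14202583 446.63900752  50.        ]
90 [452.5107832  395.33699247  90.        ] [372.28054089 419.84983449  90.        ]
clock: 14.73
eef_pos: [357.8, 342.1, -15.1]
ee_rot: [0.0, -0.03, 1.0, 0.0]
wrist_force: [-0.4, -0.3, 0.9]
width: 42.7
t14.73 pos [357.8 342.1 -15.1] yaw -176.6 zax [ 0.001  0.    -1.   ] F [-0.4 -0.3  0.9] w 42.7 q [ 0.76  0.43 -0.33  0.82 -0.    0.7 ]
```

View pics/w13.png

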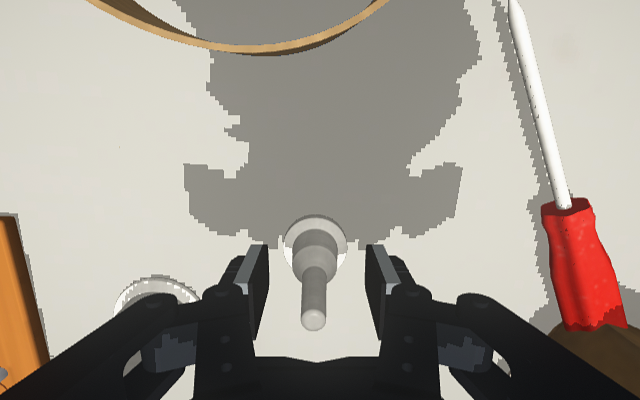

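View pics/s13z.png

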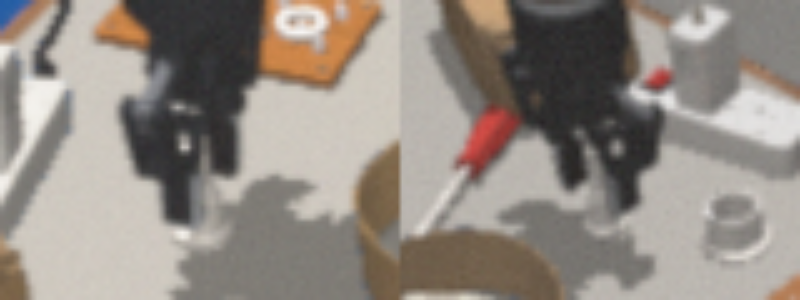

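```bash
python3 -m handwheel '[{"tx":0,"ty":-0.0005,"tz":0.005,"rx":0,"ry":0,"rz":0,"grip":0.5},{"tx":0,"ty":0,"tz":0.004,"rx":0,"ry":0,"rz":0,"grip":0.5},{"tx":0,"ty":0,"tz":0.002,"rx":0,"ry":0,"rz":0,"grip":0.45},{"tx":0,"ty":0,"tz":0,"rx":0,"ry":0,"rz":0,"grip":0.35},{"tx":0,"ty":0,"tz":0,"rx":0,"ry":0,"rz":0,"grip":0.25},{"tx":0,"ty":0,"tz":0,"rx":0,"ry":0,"rz":0,"grip":0.15},{"tx":0,"ty":0,"tz":0,"rx":0,"ry":0,"rz":0,"grip":0.1},{"tx":0,"ty":0,"tz":0,"rx":0,"ry":0,"rz":0,"grip":0.1},{"tx":0,"ty":0,"tz":0,"rx":0,"ry":0,"rz":0,"grip":0.1},{"tx":0,"ty":0,"tz":0,"rx":0,"ry":0,"rz":0,"grip":0.1}]' 40
python3 -c "
from h import *
st()
plan(goal(392.5,149,42,-176.6))"
```

```text
clock: 15.72
eef_pos: [357.5, 341.3, -26.4]
ee_rot: [-0.0, -0.03, 1.0, -0.0]
wrist_force: [-0.5, -0.3, -0.4]
width: 18.4
t15.72 pos [357.5 341.3 -26.4] yaw -176.6 zax [-0. -0. -1.] F [-0.5 -0.3 -0.4] w 18.4 q [ 0.76  0.44 -0.34  0.79 -0.    0.7 ]
rows 10 need 5.1 t(m) [-0.0023 -0.0194 -0.0068] r(deg) [-0. -0.  0.] | total t mm [ -23.4 -194.1  -68.4] r [-0. -0.  0.]
```

```bash
python3 -m handwheel '[{"tx":0,"ty":0,"tz":-0.015,"rx":0,"ry":0,"rz":0,"grip":0.1},{"tx":0,"ty":0,"tz":-0.03,"rx":0,"ry":0,"rz":0,"grip":0.1},{"tx":-0.003,"ty":-0.02,"tz":-0.01,"rx":0,"ry":0,"rz":0,"grip":0.1},{"tx":-0.004,"ty":-0.038,"tz":0,"rx":0,"ry":0,"rz":0,"grip":0.1},{"tx":-0.004,"ty":-0.038,"tz":0,"rx":0,"ry":0,"rz":0,"grip":0.1},{"tx":-0.004,"ty":-0.038,"tz":0,"rx":0,"ry":0,"rz":0,"grip":0.1},{"tx":-0.004,"ty":-0.035,"tz":0,"rx":0,"ry":0,"rz":0,"grip":0.1},{"tx":-0.004,"ty":-0.025,"tz":0,"rx":0,"ry":0,"rz":0,"grip":0.1},{"tx":0,"ty":0,"tz":0,"rx":0,"ry":0,"rz":0,"grip":0.1},{"tx":0,"ty":0,"tz":0,"rx":0,"ry":0,"rz":0,"grip":0.1}]' 40
python3 - <<'E'
from h import *
st()
p=snap('wrist','w14')
plan(goal(392.5,149,-9,-176.6))
E
```

```text
clock: 16.55
eef_pos: [392.4, 148.1, 28.8]
ee_rot: [0.0, -0.028, 1.0, 0.0]
wrist_force: [-0.6, 0.4, -1.3]
width: 18.2
t16.55 pos [392.4 148.1  28.8] yaw -176.7 zax [ 0.  0. -1.] F [-0.6  0.4 -1.3] w 18.2 q [ 0.36  0.24 -0.47  0.86  0.    0.3 ]
rows 10 need 0.9 t(m) [-0.     -0.      0.0038] r(deg) [ 0.  0. -0.] | total t mm [-0.  -0.1 37.8] r [ 0.  0. -0.]
```

View pics/w14.png

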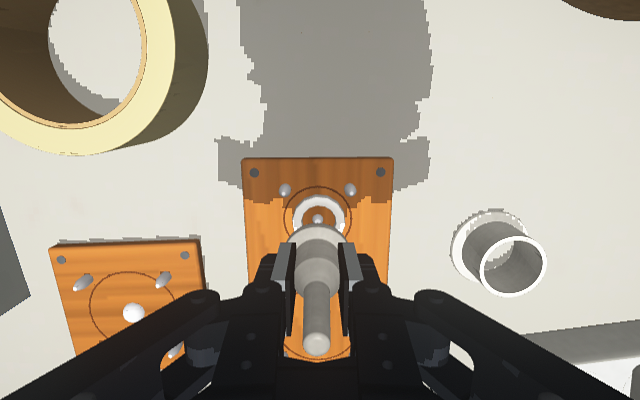

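```bash
python3 -m handwheel '[{"tx":0,"ty":0,"tz":0.01,"rx":0,"ry":0,"rz":0,"grip":0.1},{"tx":0,"ty":0,"tz":0.01,"rx":0,"ry":0,"rz":0,"grip":0.1},{"tx":0,"ty":0,"tz":0.008,"rx":0,"ry":0,"rz":0,"grip":0.1},{"tx":0,"ty":0,"tz":0.005,"rx":0,"ry":0,"rz":0,"grip":0.1},{"tx":0,"ty":0,"tz":0.002,"rx":0,"ry":0,"rz":0,"grip":0.1},{"tx":0,"ty":0,"tz":0.001,"rx":0,"ry":0,"rz":0,"grip":0.1},{"tx":0,"ty":0,"tz":0.001,"rx":0,"ry":0,"rz":0,"grip":0.1},{"tx":0,"ty":0,"tz":0.001,"rx":0,"ry":0,"rz":0,"grip":0.1},{"tx":0,"ty":0,"tz":0.0005,"rx":0,"ry":0,"rz":0,"grip":0.1},{"tx":0,"ty":0,"tz":0,"rx":0,"ry":0,"rz":0,"grip":0.1}]' 40
python3 - <<'E'
from h import *
st()
p=snap('wrist','w15')
E
```

```text
clock: 17.43
eef_pos: [392.3, 149.1, -9.7]
ee_rot: [0.0, -0.03, 1.0, 0.0]
wrist_force: [0.1, 0.5, -0.8]
width: 18.5
t17.43 pos [392.3 149.1  -9.7] yaw -176.6 zax [ 0.  0. -1.] F [ 0.1  0.5 -0.8] w 18.5 q [ 0.36  0.3  -0.52  0.76  0.    0.3 ]
```

View pics/w15.png

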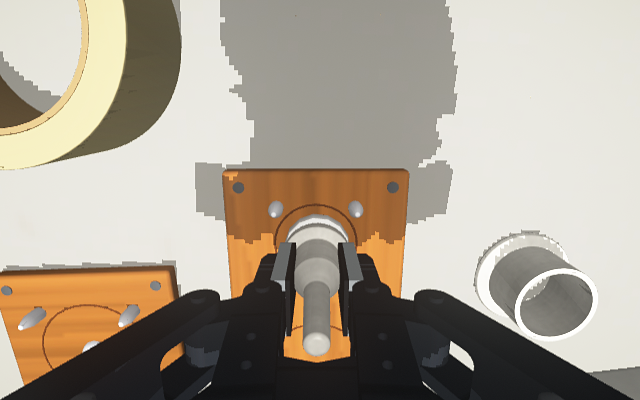

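```bash
python3 -m handwheel '[{"tx":0,"ty":0,"tz":0.0007,"rx":0,"ry":0,"rz":0,"grip":0.1},{"tx":0,"ty":0,"tz":0,"rx":0,"ry":0,"rz":0,"grip":0.25},{"tx":0,"ty":0,"tz":0,"rx":0,"ry":0,"rz":0,"grip":0.45},{"tx":0,"ty":0,"tz":0,"rx":0,"ry":0,"rz":0,"grip":0.6},{"tx":0,"ty":0,"tz":-0.01,"rx":0,"ry":0,"rz":0,"grip":0.6},{"tx":0,"ty":0,"tz":-0.03,"rx":0,"ry":0,"rz":0,"grip":0.6},{"tx":0,"ty":0,"tz":-0.038,"rx":0,"ry":0,"rz":0,"grip":0.6},{"tx":0,"ty":0,"tz":-0.04,"rx":0,"ry":0,"rz":0,"grip":0.6},{"tx":0,"ty":-0.01,"tz":-0.04,"rx":0,"ry":0,"rz":0,"grip":0.6},{"tx":0,"ty":-0.02,"tz":-0.035,"rx":0,"ry":0,"rz":0,"grip":0.6}]' 40
python3 - <<'E'
from h import *
st()
p=snap('wrist','w16')
E
```

```text
clock: 18.32
eef_pos: [394.3, 120.1, 185.2]
ee_rot: [0.001, -0.032, 1.0, 0.001]
wrist_force: [1.1, 0.0, -0.7]
width: 51.4
t18.32 pos [394.3 120.1 185.2] yaw -176.4 zax [ 0.002  0.001 -1.   ] F [ 1.1  0.  -0.7] w 51.4 q [ 0.3   0.07 -0.22  1.28  0.    0.23]
```

View pics/w16.png

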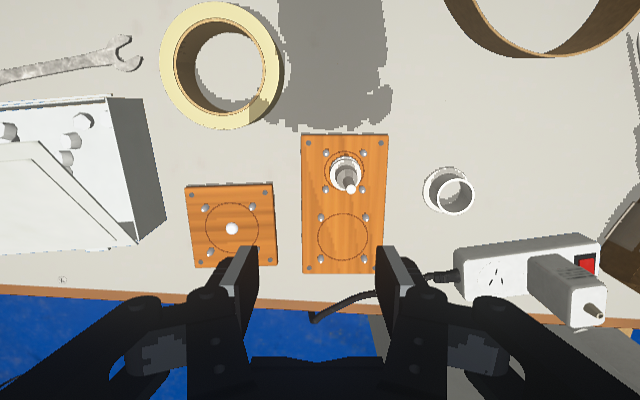

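```bash
python3 - <<'E'
from h import *
a,b=np.load('ab.npy',allow_pickle=True)
for u,v in ((304,316),(372,278),(346,336),(335,270)): print((u,v),np.round(unproj(a,u,v,15)))
for z in (200,300): print(z,[np.round(unproj(a,u,v,z)) for u,v in ((368,212),(348,208))])
# head/column in side image
print('side col top-left (376,132)', [np.round(unproj(b,376,132,z)) for z in (200,250,300)])
plan(goal(390,-330,290,180))
E
```

```text
(304, 316) [  93. -321.   15.]
(372, 278) [ 306. -383.   15.]
(346, 336) [ 116. -438.   15.]
(335, 270) [ 262. -288.   15.]
200 [array([ 346., -323.,  200.]), array([ 324., -274.,  200.])]
300 [array([ 256., -378.,  300.]), array([ 237., -335.,  300.])]
side col top-left (376,132) [array([ 326., -501.,  200.]), array([ 287., -361.,  250.]), array([ 249., -220.,  300.])]
rows 20 need 11.2 t(m) [ 0.0011 -0.0224 -0.0049] r(deg) [0.   0.04 0.17] | total t mm [  33.5 -446.4  -99. ] r [0.  0.8 3.4]
```

```bash
python3 - <<'E'
import cv2
i=cv2.imread('pics/side0.png');cv2.imwrite('pics/pressz.png',cv2.resize(i[80:215,340:470],None,fx=4,fy=4,interpolation=cv2.INTER_CUBIC))
i=cv2.imread('pics/scene0.png');cv2.imwrite('pics/pressc.png',cv2.resize(i[190:340,290:470],None,fx=4,fy=4,interpolation=cv2.INTER_CUBIC))
E
```

```text
(no output)
```

View pics/pressz.png

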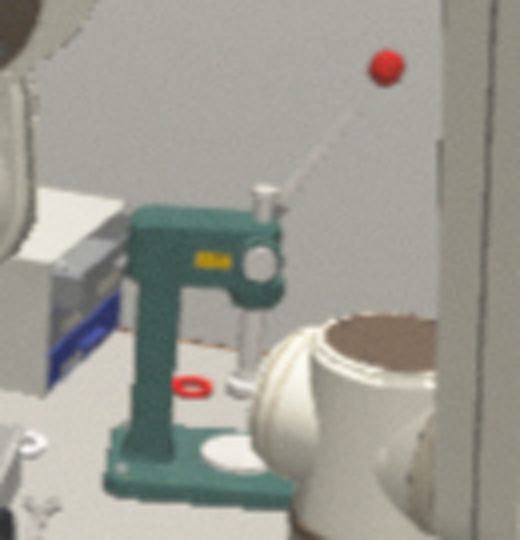

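View pics/pressc.png

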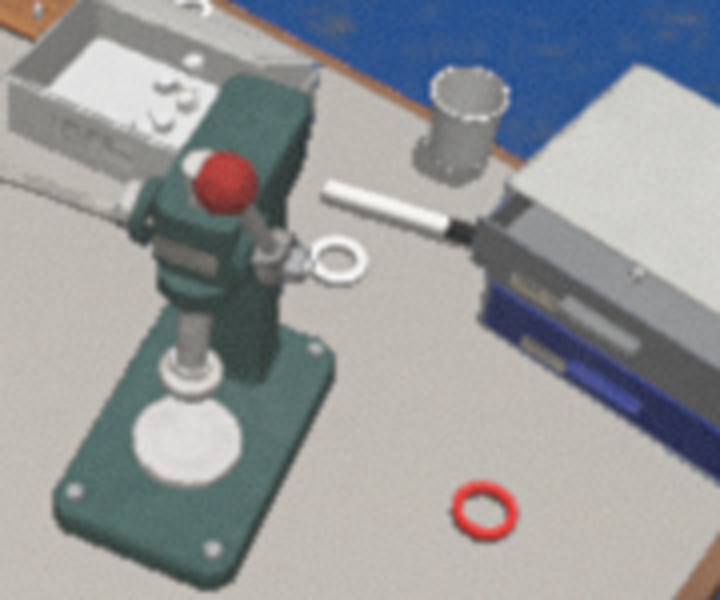

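```bash
python3 -m handwheel '[{"tx":0.002,"ty":-0.038,"tz":-0.007,"rx":0,"ry":0,"rz":0.35,"grip":0.6},{"tx":0.002,"ty":-0.038,"tz":-0.007,"rx":0,"ry":0,"rz":0.35,"grip":0.6},{"tx":0.002,"ty":-0.038,"tz":-0.007,"rx":0,"ry":0,"rz":0.35,"grip":0.6},{"tx":0.002,"ty":-0.038,"tz":-0.007,"rx":0,"ry":0,"rz":0.35,"grip":0.6},{"tx":0.002,"ty":-0.038,"tz":-0.007,"rx":0,"ry":0,"rz":0.35,"grip":0.6},{"tx":0.002,"ty":-0.038,"tz":-0.007,"rx":0,"ry":0,"rz":0.35,"grip":0.6},{"tx":0.002,"ty":-0.038,"tz":-0.007,"rx":0,"ry":0,"rz":0.35,"grip":0.6},{"tx":0.002,"ty":-0.038,"tz":-0.007,"rx":0,"ry":0,"rz":0.35,"grip":0.6},{"tx":0,"ty":-0.038,"tz":-0.007,"rx":0,"ry":0,"rz":0.35,"grip":0.6},{"tx":0,"ty":-0.038,"tz":-0.007,"rx":0,"ry":0,"rz":0.35,"grip":0.6}]' 40
python3 - <<'E'
from h import *
st()
import pickle
p=snap('wrist','w17');pickle.dump(p,open('w17.pkl','wb'))
for q in ['big_ring_mid','cup_mid','marker','cap_box']:
    for r in landmark_of(q,p): print(q,round(r['conf'],2),np.round(r['xyz'],1),np.round(proj(p,r['xyz'])))
E
```

```text
clock: 19.2
eef_pos: [389.8, -263.2, 252.7]
ee_rot: [0.0, 0.001, 1.0, -0.0]
wrist_force: [1.2, -0.1, 0.5]
width: 51.1
t19.20 pos [ 389.8 -263.2  252.7] yaw 179.9 zax [ 0. -0. -1.] F [ 1.2 -0.1  0.5] w 51.1 q [-0.59  0.16  0.06  1.47  0.   -0.59]
big_ring_mid 0.89 [ 387.1 -335.4    2.2] [258. 158.]
big_ring_mid 0.77 [ 271.4 -530.7    1.8] [85. 58.]
cup_mid 0.91 [ 544.1 -339.    29. ] [258. 282.]
marker 0.75 [ 4.553e+02 -3.537e+02 -3.000e-01] [247. 209.]
```

View pics/w17.png

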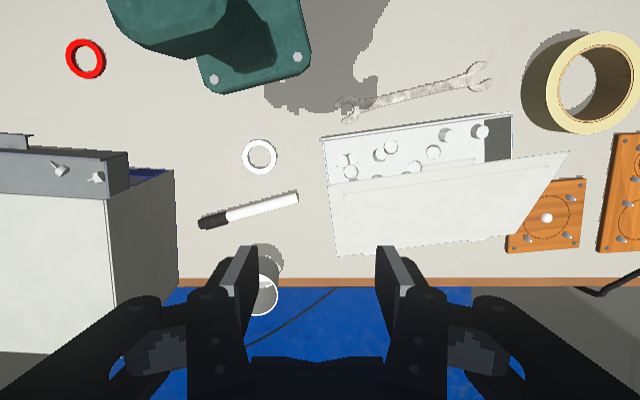

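```bash
python3 - <<'E'
from h import *
import pickle
p=pickle.load(open('w17.pkl','rb'))
for n,(u,v),z in [('ring',(259.5,156.5),8),('ringL',(242,156.5),8),('ringR',(277,156.5),8),('marker cap',(199,223),8),('marker white',(298,195),8),('press base edge',(245,93),15),('press base c',(305,82),15),('press top a',(200,53),260),('top b',(300,0),260),('top',(240,40),260),('cup rim',(262,295),61),('cup rimL',(244,295),61),('cup rimR',(280,295),61),('cup foot',(268,255),0),('boxR back',(337,256),64),('boxRfront',(323,140),64),('cab front',(128,156),150),('cab L ',(106,197),150),('cabbase',(176,170),100),('edge',(200,283),0)]:
    print(n,np.round(unproj(p,u,v,z)[:2]),z)
E
```

```text
ring [ 385. -333.] 8
ringL [ 385. -354.] 8
ringR [ 385. -311.] 8
marker cap [ 471. -415.] 8
marker white [ 434. -286.] 8
press base edge [ 310. -345.] 15
press base c [ 299. -276.] 15
press top a [ 300. -317.] 260
top b [ 278. -270.] 260
top [ 294. -298.] 260
cup rim [ 544. -329.] 61
cup rimL [ 544. -351.] 61
cup rimR [ 545. -307.] 61
cup foot [ 520. -329.] 0
boxR back [ 492. -239.] 64
boxRfront [ 359. -256.] 64
cab front [ 363. -417.] 150
cab L  [ 398. -441.] 150
cabbase [ 384. -400.] 100
edge [ 562. -425.] 0
```

```bash
python3 - <<'E'
from h import *
st();plan(goal(385.5,-334,40,180))
E
```

```text
t19.45 pos [ 389.9 -260.9  251.8] yaw 179.9 zax [-0.001  0.001 -1.   ] F [-1.2 -0.1 -0.4] w 51.4 q [-0.59  0.16  0.06  1.47  0.   -0.59]
rows 10 need 5.5 t(m) [ 0.0004 -0.0073  0.0212] r(deg) [ 0.01 -0.01 -0.01] | total t mm [  4.1 -73.3 211.7] r [ 0.1 -0.1 -0.1]
```

```bash
python3 -m handwheel '[{"tx":0.002,"ty":-0.03,"tz":0.005,"rx":0,"ry":0,"rz":0,"grip":0.7},{"tx":0.002,"ty":-0.03,"tz":0.01,"rx":0,"ry":0,"rz":0,"grip":0.7},{"tx":0,"ty":-0.013,"tz":0.02,"rx":0,"ry":0,"rz":0,"grip":0.7},{"tx":0,"ty":0,"tz":0.035,"rx":0,"ry":0,"rz":0,"grip":0.7},{"tx":0,"ty":0,"tz":0.035,"rx":0,"ry":0,"rz":0,"grip":0.7},{"tx":0,"ty":0,"tz":0.035,"rx":0,"ry":0,"rz":0,"grip":0.7},{"tx":0,"ty":0,"tz":0.035,"rx":0,"ry":0,"rz":0,"grip":0.7},{"tx":0,"ty":0,"tz":0.035,"rx":0,"ry":0,"rz":0,"grip":0.7},{"tx":0,"ty":0,"tz":0,"rx":0,"ry":0,"rz":0,"grip":0.7},{"tx":0,"ty":0,"tz":0,"rx":0,"ry":0,"rz":0,"grip":0.7}]' 40
python3 - <<'E'
from h import *
st()
p=snap('wrist','w18')
print(proj(p,[385.5,-334,8]))
s=snap('scene','c18');b=snap('side','s18')
cv2.imwrite('pics/c18z.png',cv2.resize(np.hstack([s['frame'][130:330,260:460],b['frame'][60:260,270:470]]),None,fx=2,fy=2))
E
```

```text
clock: 20.28
eef_pos: [385.0, -331.3, 41.2]
ee_rot: [-0.002, -0.001, 1.0, 0.002]
wrist_force: [-0.3, -0.4, 0.9]
width: 60.1
t20.28 pos [ 385.  -331.3   41.2] yaw -179.9 zax [-0.004  0.004 -1.   ] F [-0.3 -0.4  0.9] w 60.1 q [-0.71  0.38 -0.22  0.98  0.   -0.71]
(np.float64(311.4415718611584), np.float64(212.8546764794023))
```

View pics/w18.png

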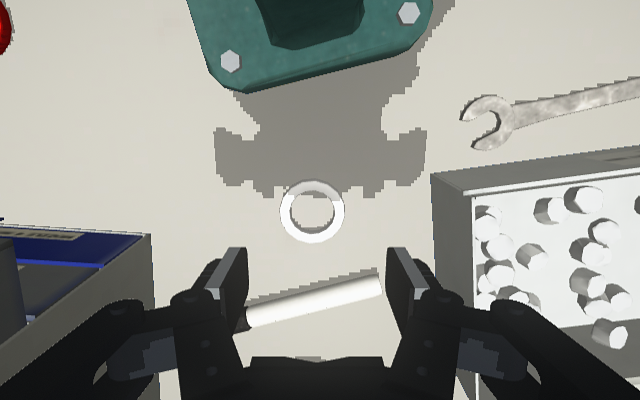

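View pics/c18z.png

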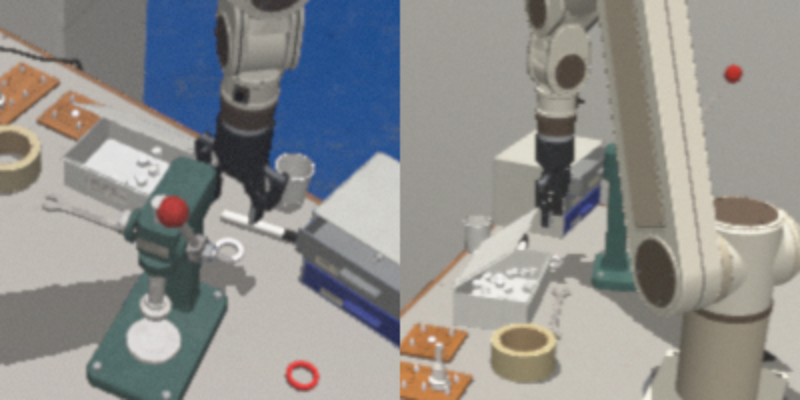

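```bash
python3 -m handwheel '[{"tx":0,"ty":-0.002,"tz":0.01,"rx":0,"ry":0,"rz":0,"grip":0.7},{"tx":0,"ty":0,"tz":0.02,"rx":0,"ry":0,"rz":0,"grip":0.7},{"tx":0,"ty":0,"tz":0.02,"rx":0,"ry":0,"rz":0,"grip":0.7},{"tx":0,"ty":0,"tz":0.015,"rx":0,"ry":0,"rz":0,"grip":0.7},{"tx":0,"ty":0,"tz":0.005,"rx":0,"ry":0,"rz":0,"grip":0.7},{"tx":0,"ty":0,"tz":0.002,"rx":0,"ry":0,"rz":0,"grip":0.7},{"tx":0,"ty":0,"tz":0.0,"rx":0,"ry":0,"rz":0,"grip":0.7},{"tx":0,"ty":0,"tz":0,"rx":0,"ry":0,"rz":0,"grip":0.7},{"tx":0,"ty":0,"tz":0,"rx":0,"ry":0,"rz":0,"grip":0.7},{"tx":0,"ty":0,"tz":0,"rx":0,"ry":0,"rz":0,"grip":0.7}]' 30
python3 - <<'E'
from h import *
st()
p=snap('wrist','w19')
E
```

```text
clock: 21.27
eef_pos: [387.0, -336.9, -28.6]
ee_rot: [0.001, 0.0, 1.0, -0.001]
wrist_force: [-0.2, 0.3, -0.1]
width: 59.7
t21.27 pos [ 387.  -336.9  -28.6] yaw 179.9 zax [ 0.002 -0.001 -1.   ] F [-0.2  0.3 -0.1] w 59.7 q [-0.72  0.47 -0.29  0.8  -0.   -0.72]
```

View pics/w19.png

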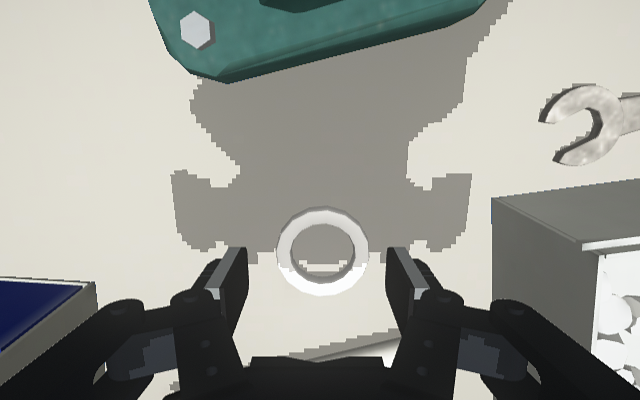

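```bash
python3 -m handwheel '[{"tx":0.0015,"ty":0.0025,"tz":0.003,"rx":0,"ry":0,"rz":0,"grip":0.7},{"tx":0,"ty":0,"tz":0.003,"rx":0,"ry":0,"rz":0,"grip":0.65},{"tx":0,"ty":0,"tz":0.003,"rx":0,"ry":0,"rz":0,"grip":0.6},{"tx":0,"ty":0,"tz":0,"rx":0,"ry":0,"rz":0,"grip":0.55},{"tx":0,"ty":0,"tz":0,"rx":0,"ry":0,"rz":0,"grip":0.45},{"tx":0,"ty":0,"tz":0,"rx":0,"ry":0,"rz":0,"grip":0.38},{"tx":0,"ty":0,"tz":0,"rx":0,"ry":0,"rz":0,"grip":0.38},{"tx":0,"ty":0,"tz":0,"rx":0,"ry":0,"rz":0,"grip":0.38},{"tx":0,"ty":0,"tz":0,"rx":0,"ry":0,"rz":0,"grip":0.38},{"tx":0,"ty":0,"tz":0,"rx":0,"ry":0,"rz":0,"grip":0.38}]' 30
python3 - <<'E'
from h import *
st()
p=snap('wrist','w20')
E
```

```text
clock: 22.15
eef_pos: [384.8, -333.8, -38.6]
ee_rot: [0.0, 0.0, 1.0, -0.0]
wrist_force: [0.3, 0.1, -0.1]
width: 41.5
t22.15 pos [ 384.8 -333.8  -38.6] yaw 179.9 zax [ 0. -0. -1.] F [ 0.3  0.1 -0.1] w 41.5 q [-0.71  0.48 -0.31  0.78 -0.   -0.71]
```

View pics/w20.png

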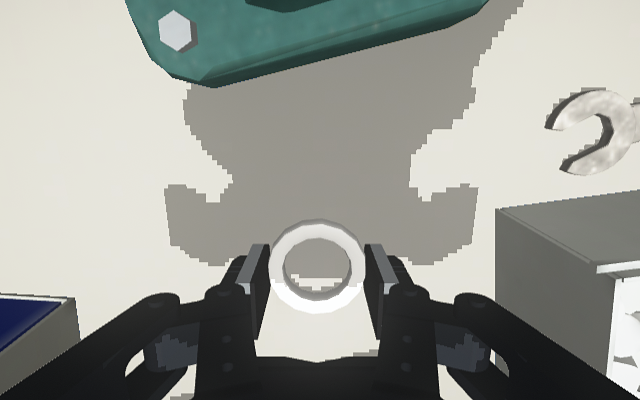

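```bash
python3 -m handwheel '[{"tx":0,"ty":0,"tz":-0.02,"rx":0,"ry":0,"rz":0,"grip":0.38},{"tx":0,"ty":0,"tz":-0.038,"rx":0,"ry":0,"rz":0,"grip":0.38},{"tx":0,"ty":0,"tz":-0.039,"rx":0,"ry":0,"rz":0,"grip":0.38},{"tx":0,"ty":0,"tz":-0.039,"rx":0,"ry":0,"rz":0,"grip":0.38},{"tx":0,"ty":0.005,"tz":-0.039,"rx":0,"ry":0,"rz":0,"grip":0.38},{"tx":-0.005,"ty":0.03,"tz":-0.02,"rx":0,"ry":0,"rz":-0.5,"grip":0.38},{"tx":-0.007,"ty":0.038,"tz":0,"rx":0,"ry":0,"rz":-0.5,"grip":0.38},{"tx":-0.007,"ty":0.038,"tz":0,"rx":0,"ry":0,"rz":-0.5,"grip":0.38},{"tx":-0.007,"ty":0.038,"tz":0,"rx":0,"ry":0,"rz":-0.5,"grip":0.38},{"tx":-0.007,"ty":0.038,"tz":0,"rx":0,"ry":0,"rz":-0.5,"grip":0.38}]' 30
python3 -c "
from h import *
st();plan(goal(462.7,32.8,130,-174.5))"
```

```text
clock: 23.03
eef_pos: [414.6, -144.7, 156.8]
ee_rot: [0.0, -0.021, 1.0, -0.0]
wrist_force: [0.7, 0.1, -0.3]
width: 41.2
t23.03 pos [ 414.6 -144.7  156.8] yaw -177.6 zax [ 0.001 -0.    -1.   ] F [ 0.7  0.1 -0.3] w 41.2 q [-0.34  0.14 -0.22  1.21  0.   -0.38]
rows 10 need 4.5 t(m) [-0.006   0.0174  0.0027] r(deg) [-0.    0.01 -0.31] | total t mm [-55.5 175.3  26.8] r [-0.   0.1 -3.1]
```

```bash
python3 -m handwheel '[{"tx":-0.012,"ty":0.035,"tz":0,"rx":0,"ry":0,"rz":-0.6,"grip":0.38},{"tx":-0.012,"ty":0.035,"tz":0,"rx":0,"ry":0,"rz":-0.6,"grip":0.38},{"tx":-0.012,"ty":0.035,"tz":0,"rx":0,"ry":0,"rz":-0.6,"grip":0.38},{"tx":-0.012,"ty":0.035,"tz":0.01,"rx":0,"ry":0,"rz":-0.6,"grip":0.38},{"tx":-0.012,"ty":0.035,"tz":0.03,"rx":0,"ry":0,"rz":-0.6,"grip":0.38},{"tx":0,"ty":0,"tz":0.035,"rx":0,"ry":0,"rz":0,"grip":0.38},{"tx":0,"ty":0,"tz":0.035,"rx":0,"ry":0,"rz":0,"grip":0.38},{"tx":0,"ty":0,"tz":0,"rx":0,"ry":0,"rz":0,"grip":0.38},{"tx":0,"ty":0,"tz":0,"rx":0,"ry":0,"rz":0,"grip":0.38},{"tx":0,"ty":0,"tz":0,"rx":0,"ry":0,"rz":0,"grip":0.38}]' 30
python3 - <<'E'
from h import *
st()
p=snap('wrist','w21')
print(proj(p,[462.7,32.8,13]))
plan(goal(462.7,32.8,-28,-174.5))
E
```

```text
clock: 23.87
eef_pos: [463.3, 27.5, 51.6]
ee_rot: [0.001, -0.047, 0.999, 0.0]
wrist_force: [-0.2, -0.3, 0.9]
width: 41.1
t23.87 pos [463.3  27.5  51.6] yaw -174.6 zax [ 0.002  0.    -1.   ] F [-0.2 -0.3  0.9] w 41.1 q [ 0.06  0.29 -0.33  0.95  0.   -0.04]
(np.float64(323.9495364077364), np.float64(209.21528285022313))
rows 10 need 2.0 t(m) [0.0001 0.0005 0.008 ] r(deg) [-0.    0.02 -0.01] | total t mm [ 1.3  5.5 80.3] r [-0.   0.2 -0.1]
```

View pics/w21.png

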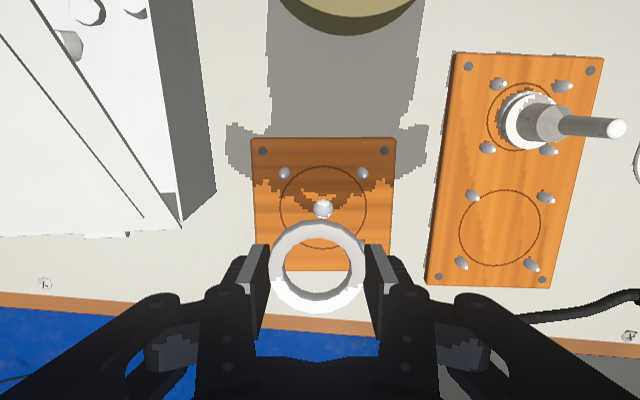

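```bash
python3 -m handwheel '[{"tx":0,"ty":0.003,"tz":0.01,"rx":0,"ry":0,"rz":0,"grip":0.38},{"tx":0,"ty":0.0023,"tz":0.015,"rx":0,"ry":0,"rz":0,"grip":0.38},{"tx":0,"ty":0,"tz":0.015,"rx":0,"ry":0,"rz":0,"grip":0.38},{"tx":0,"ty":0,"tz":0.015,"rx":0,"ry":0,"rz":0,"grip":0.38},{"tx":0,"ty":0,"tz":0.008,"rx":0,"ry":0,"rz":0,"grip":0.38},{"tx":0,"ty":0,"tz":0,"rx":0,"ry":0,"rz":0,"grip":0.38},{"tx":0,"ty":0,"tz":0,"rx":0,"ry":0,"rz":0,"grip":0.38},{"tx":0,"ty":0,"tz":0,"rx":0,"ry":0,"rz":0,"grip":0.38},{"tx":0,"ty":0,"tz":0,"rx":0,"ry":0,"rz":0,"grip":0.38},{"tx":0,"ty":0,"tz":0,"rx":0,"ry":0,"rz":0,"grip":0.38}]' 30
python3 - <<'E'
from h import *
st()
p=snap('wrist','w22')
E
```

```text
clock: 24.75
eef_pos: [462.7, 33.0, -11.9]
ee_rot: [0.001, -0.047, 0.999, 0.0]
wrist_force: [-0.3, 0.2, -0.5]
width: 41.3
t24.75 pos [462.7  33.  -11.9] yaw -174.6 zax [ 0.002  0.    -1.   ] F [-0.3  0.2 -0.5] w 41.3 q [ 0.07  0.37 -0.41  0.79  0.   -0.02]
```

View pics/w22.png

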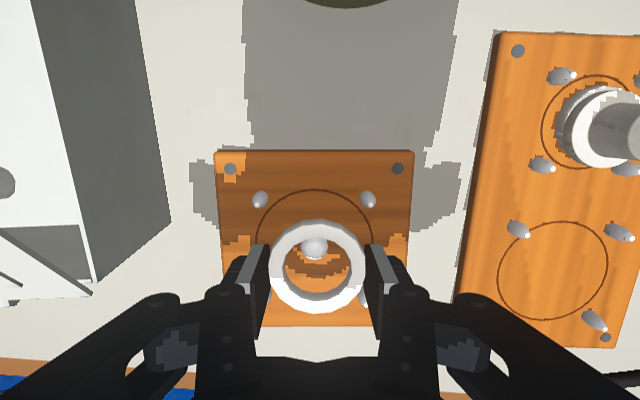

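```bash
python3 -m handwheel '[{"tx":0,"ty":0,"tz":0.006,"rx":0,"ry":0,"rz":0,"grip":0.38},{"tx":0,"ty":0,"tz":0.006,"rx":0,"ry":0,"rz":0,"grip":0.38},{"tx":0,"ty":0,"tz":0.003,"rx":0,"ry":0,"rz":0,"grip":0.38},{"tx":0,"ty":0,"tz":0.001,"rx":0,"ry":0,"rz":0,"grip":0.38},{"tx":0,"ty":0,"tz":0.001,"rx":0,"ry":0,"rz":0,"grip":0.38},{"tx":0,"ty":0,"tz":0,"rx":0,"ry":0,"rz":0,"grip":0.38},{"tx":0,"ty":0,"tz":0,"rx":0,"ry":0,"rz":0,"grip":0.38},{"tx":0,"ty":0,"tz":0,"rx":0,"ry":0,"rz":0,"grip":0.5},{"tx":0,"ty":0,"tz":0,"rx":0,"ry":0,"rz":0,"grip":0.65},{"tx":0,"ty":0,"tz":0,"rx":0,"ry":0,"rz":0,"grip":0.65}]' 30
python3 - <<'E'
from h import *
st()
p=snap('wrist','w23')
E
```

```text
clock: 25.63
eef_pos: [462.0, 33.0, -29.9]
ee_rot: [0.0, -0.047, 0.999, 0.0]
wrist_force: [-0.1, -0.3, -0.4]
width: 55.4
t25.63 pos [462.   33.  -29.9] yaw -174.6 zax [ 0.  0. -1.] F [-0.1 -0.3 -0.4] w 55.4 q [ 0.07  0.4  -0.43  0.75  0.   -0.02]
```

View pics/w23.png

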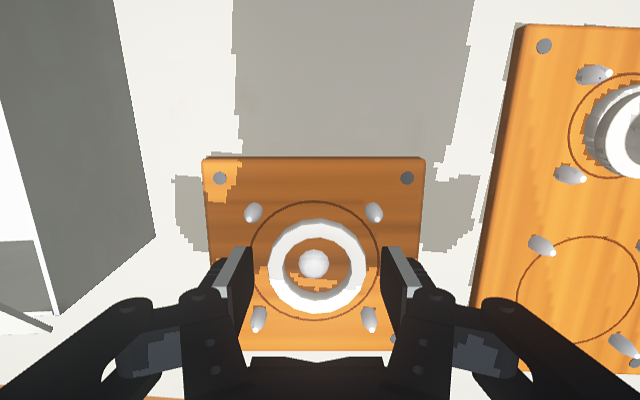

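```bash
python3 -m handwheel '[{"tx":0,"ty":0,"tz":-0.015,"rx":0,"ry":0,"rz":0,"grip":0.65},{"tx":0,"ty":0,"tz":-0.038,"rx":0,"ry":0,"rz":0,"grip":0.7},{"tx":0,"ty":0,"tz":-0.039,"rx":0,"ry":0,"rz":0,"grip":0.7},{"tx":0.004,"ty":0.025,"tz":-0.03,"rx":0,"ry":0,"rz":0,"grip":0.7},{"tx":0.006,"ty":0.038,"tz":0,"rx":0,"ry":0,"rz":0,"grip":0.7},{"tx":0.006,"ty":0.038,"tz":0,"rx":0,"ry":0,"rz":0,"grip":0.7},{"tx":0.006,"ty":0.038,"tz":0,"rx":0,"ry":0,"rz":0,"grip":0.7},{"tx":0.006,"ty":0.038,"tz":0,"rx":0,"ry":0,"rz":0,"grip":0.7},{"tx":0.006,"ty":0.038,"tz":0,"rx":0,"ry":0,"rz":0,"grip":0.7},{"tx":0,"ty":0.01,"tz":0,"rx":0,"ry":0,"rz":0,"grip":0.7}]' 40
python3 - <<'E'
from h import *
st()
p=snap('wrist','w24')
for r in landmark_of('ferrule_mid',p): print(round(r['conf'],2),np.round(r['xyz'],1),np.round(proj(p,r['xyz'])))
print([np.round(proj(p,[406,260,z])) for z in (0,30)])
plan(goal(406,260,30,-174.5))
E
```

```text
clock: 26.52
eef_pos: [405.3, 258.4, 92.3]
ee_rot: [0.0, -0.05, 0.999, 0.001]
wrist_force: [0.4, 0.8, 0.2]
width: 59.6
t26.52 pos [405.3 258.4  92.3] yaw -174.2 zax [ 0.     0.003 -1.   ] F [0.4 0.8 0.2] w 59.6 q [ 0.57  0.27 -0.23  1.07  0.    0.47]
0.64 [408.  260.5  17.4] [318. 199.]
[array([318., 191.]), array([318., 201.])]
rows 10 need 1.5 t(m) [-0.      0.0004  0.0062] r(deg) [0.   0.   0.02] | total t mm [-0.2  4.1 62. ] r [0.  0.  0.2]
```

View pics/w24.png

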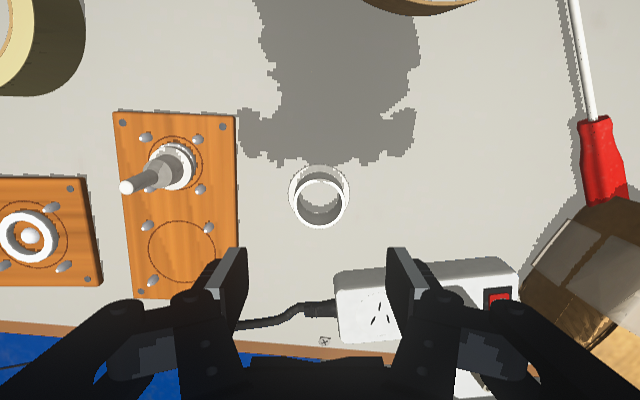

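```bash
python3 -m handwheel '[{"tx":-0.001,"ty":0.002,"tz":0.01,"rx":0,"ry":0,"rz":0,"grip":0.7},{"tx":0,"ty":0,"tz":0.02,"rx":0,"ry":0,"rz":0,"grip":0.7},{"tx":0,"ty":0,"tz":0.02,"rx":0,"ry":0,"rz":0,"grip":0.7},{"tx":0,"ty":0,"tz":0.02,"rx":0,"ry":0,"rz":0,"grip":0.7},{"tx":0,"ty":0,"tz":0.02,"rx":0,"ry":0,"rz":0,"grip":0.7},{"tx":0,"ty":0,"tz":0.008,"rx":0,"ry":0,"rz":0,"grip":0.7},{"tx":0,"ty":0,"tz":0,"rx":0,"ry":0,"rz":0,"grip":0.7},{"tx":0,"ty":0,"tz":0,"rx":0,"ry":0,"rz":0,"grip":0.7},{"tx":0,"ty":0,"tz":0,"rx":0,"ry":0,"rz":0,"grip":0.7},{"tx":0,"ty":0,"tz":0,"rx":0,"ry":0,"rz":0,"grip":0.7}]' 60
python3 - <<'E'
from h import *
st()
p=snap('wrist','w25')
print([np.round(proj(p,[407,261,z])) for z in (0,30)])
E
```

```text
clock: 27.45
eef_pos: [408.6, 256.2, -4.6]
ee_rot: [0.001, -0.047, 0.999, 0.001]
wrist_force: [0.4, -0.7, -0.4]
width: 60.0
t27.45 pos [408.6 256.2  -4.6] yaw -174.6 zax [ 0.002  0.001 -1.   ] F [ 0.4 -0.7 -0.4] w 60.0 q [ 0.56  0.39 -0.35  0.83 -0.    0.47]
[array([325., 231.]), array([326., 254.])]
```

View pics/w25.png

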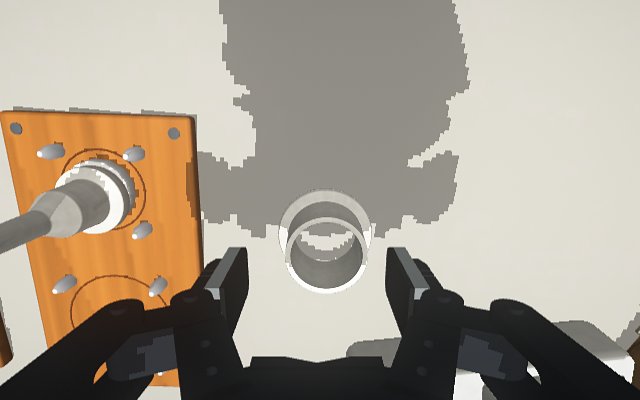

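```bash
python3 -m handwheel '[{"tx":0.001,"ty":0.003,"tz":0,"rx":0,"ry":0,"rz":0,"grip":0.7},{"tx":0,"ty":0.002,"tz":0.004,"rx":0,"ry":0,"rz":0,"grip":0.7},{"tx":0,"ty":0,"tz":0.008,"rx":0,"ry":0,"rz":0,"grip":0.7},{"tx":0,"ty":0,"tz":0.006,"rx":0,"ry":0,"rz":0,"grip":0.65},{"tx":0,"ty":0,"tz":0,"rx":0,"ry":0,"rz":0,"grip":0.55},{"tx":0,"ty":0,"tz":0,"rx":0,"ry":0,"rz":0,"grip":0.45},{"tx":0,"ty":0,"tz":0,"rx":0,"ry":0,"rz":0,"grip":0.35},{"tx":0,"ty":0,"tz":0,"rx":0,"ry":0,"rz":0,"grip":0.35},{"tx":0,"ty":0,"tz":0,"rx":0,"ry":0,"rz":0,"grip":0.35},{"tx":0,"ty":0,"tz":0,"rx":0,"ry":0,"rz":0,"grip":0.35}]' 60
python3 - <<'E'
from h import *
st()
p=snap('wrist','w26')
E
```

```text
clock: 28.33
eef_pos: [406.0, 260.7, -23.8]
ee_rot: [0.0, -0.047, 0.999, -0.0]
wrist_force: [0.3, 1.1, -2.3]
width: 39.7
t28.33 pos [406.  260.7 -23.8] yaw -174.6 zax [ 0. -0. -1.] F [ 0.3  1.1 -2.3] w 39.7 q [ 0.57  0.42 -0.37  0.78 -0.    0.48]
```

View pics/w26.png

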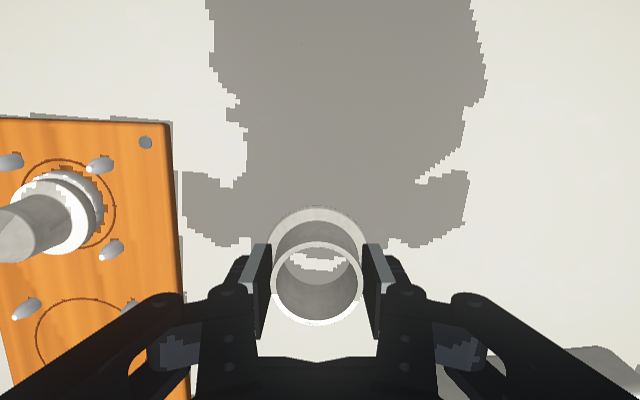

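```bash
python3 -m handwheel '[{"tx":0,"ty":0,"tz":-0.01,"rx":0,"ry":0,"rz":0,"grip":0.35},{"tx":0,"ty":0,"tz":-0.025,"rx":0,"ry":0,"rz":0,"grip":0.35},{"tx":0,"ty":0,"tz":-0.035,"rx":0,"ry":0,"rz":0,"grip":0.35},{"tx":0,"ty":0,"tz":-0.035,"rx":0,"ry":0,"rz":0,"grip":0.35},{"tx":-0.002,"ty":-0.015,"tz":-0.015,"rx":0,"ry":0,"rz":0,"grip":0.35},{"tx":-0.005,"ty":-0.03,"tz":0,"rx":0,"ry":0,"rz":0,"grip":0.35},{"tx":-0.006,"ty":-0.038,"tz":0,"rx":0,"ry":0,"rz":0,"grip":0.35},{"tx":-0.006,"ty":-0.038,"tz":0,"rx":0,"ry":0,"rz":0,"grip":0.35},{"tx":-0.006,"ty":-0.038,"tz":0,"rx":0,"ry":0,"rz":0,"grip":0.35},{"tx":-0.006,"ty":-0.038,"tz":0,"rx":0,"ry":0,"rz":0,"grip":0.35}]' 60
python3 -c "
from h import *
st();plan(goal(462.2,33,40,-174.5))"
```

```text
clock: 29.22
eef_pos: [455.7, 66.0, 97.3]
ee_rot: [0.001, -0.048, 0.999, 0.0]
wrist_force: [0.2, 0.2, -1.7]
width: 39.4
t29.22 pos [455.7  66.   97.3] yaw -174.5 zax [ 0.001  0.    -1.   ] F [ 0.2  0.2 -1.7] w 39.4 q [ 0.14  0.23 -0.27  1.07 -0.    0.05]
rows 10 need 1.6 t(m) [-0.0003 -0.0033  0.0057] r(deg) [ 0.    0.01 -0.  ] | total t mm [ -3.2 -33.5  57.3] r [ 0.   0.1 -0. ]
```

```bash
python3 -m handwheel '[{"tx":-0.001,"ty":-0.02,"tz":0,"rx":0,"ry":0,"rz":0,"grip":0.35},{"tx":-0.002,"ty":-0.0135,"tz":0.01,"rx":0,"ry":0,"rz":0,"grip":0.35},{"tx":0,"ty":0,"tz":0.02,"rx":0,"ry":0,"rz":0,"grip":0.35},{"tx":0,"ty":0,"tz":0.02,"rx":0,"ry":0,"rz":0,"grip":0.35},{"tx":0,"ty":0,"tz":0.02,"rx":0,"ry":0,"rz":0,"grip":0.35},{"tx":0,"ty":0,"tz":0.007,"rx":0,"ry":0,"rz":0,"grip":0.35},{"tx":0,"ty":0,"tz":0,"rx":0,"ry":0,"rz":0,"grip":0.35},{"tx":0,"ty":0,"tz":0,"rx":0,"ry":0,"rz":0,"grip":0.35},{"tx":0,"ty":0,"tz":0,"rx":0,"ry":0,"rz":0,"grip":0.35},{"tx":0,"ty":0,"tz":0,"rx":0,"ry":0,"rz":0,"grip":0.35}]' 60
python3 - <<'E'
from h import *
st()
p=snap('wrist','w27')
plan(goal(462.2,33,-6,-174.5))
E
```

```text
clock: 30.05
eef_pos: [463.0, 34.8, 20.6]
ee_rot: [0.001, -0.048, 0.999, 0.0]
wrist_force: [-0.4, 0.0, -1.1]
width: 39.3
t30.05 pos [463.   34.8  20.6] yaw -174.5 zax [ 0.003  0.    -1.   ] F [-0.4  0.  -1.1] w 39.3 q [ 0.07  0.32 -0.37  0.87 -0.   -0.02]
rows 10 need 0.6 t(m) [ 0.0001 -0.0002  0.0026] r(deg) [-0.    0.01 -0.  ] | total t mm [ 0.8 -1.7 26.4] r [-0.   0.1 -0. ]
```

View pics/w27.png

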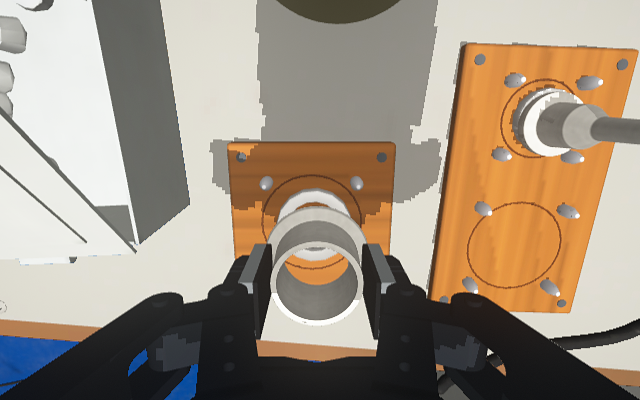

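```bash
python3 -m handwheel '[{"tx":0.001,"ty":-0.0017,"tz":0.005,"rx":0,"ry":0,"rz":0,"grip":0.35},{"tx":0,"ty":0,"tz":0.008,"rx":0,"ry":0,"rz":0,"grip":0.35},{"tx":0,"ty":0,"tz":0.007,"rx":0,"ry":0,"rz":0,"grip":0.35},{"tx":0,"ty":0,"tz":0.004,"rx":0,"ry":0,"rz":0,"grip":0.35},{"tx":0,"ty":0,"tz":0.002,"rx":0,"ry":0,"rz":0,"grip":0.35},{"tx":0,"ty":0,"tz":0.001,"rx":0,"ry":0,"rz":0,"grip":0.35},{"tx":0,"ty":0,"tz":0,"rx":0,"ry":0,"rz":0,"grip":0.35},{"tx":0,"ty":0,"tz":0,"rx":0,"ry":0,"rz":0,"grip":0.35},{"tx":0,"ty":0,"tz":0,"rx":0,"ry":0,"rz":0,"grip":0.35},{"tx":0,"ty":0,"tz":0,"rx":0,"ry":0,"rz":0,"grip":0.35}]' 60
python3 - <<'E'
from h import *
st()
p=snap('wrist','w28')
E
```

```text
clock: 30.93
eef_pos: [459.6, 32.6, -7.6]
ee_rot: [-0.001, -0.047, 0.999, -0.0]
wrist_force: [-3.8, -0.2, 6.5]
width: 39.6
t30.93 pos [459.6  32.6  -7.6] yaw -174.6 zax [-0.002 -0.    -1.   ] F [-3.8 -0.2  6.5] w 39.6 q [ 0.07  0.36 -0.41  0.8  -0.   -0.02]
```

View pics/w28.png

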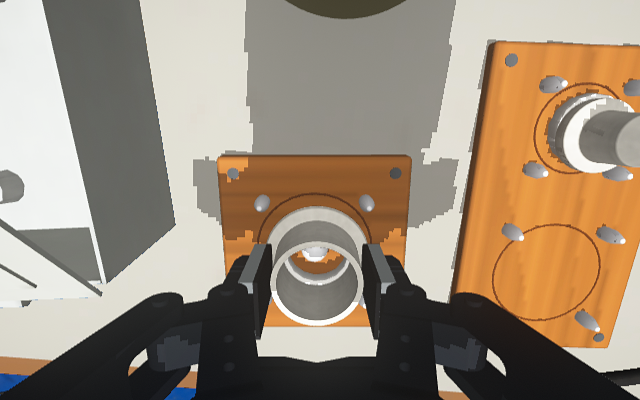

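```bash
python3 -m handwheel '[{"tx":-0.001,"ty":0,"tz":-0.0005,"rx":0,"ry":0,"rz":0,"grip":0.4},{"tx":0,"ty":0,"tz":0,"rx":0,"ry":0,"rz":0,"grip":0.5},{"tx":0,"ty":0,"tz":0,"rx":0,"ry":0,"rz":0,"grip":0.6},{"tx":0,"ty":0,"tz":0,"rx":0,"ry":0,"rz":0,"grip":0.75},{"tx":0,"ty":0,"tz":0,"rx":0,"ry":0,"rz":0,"grip":0.75},{"tx":0,"ty":0,"tz":-0.015,"rx":0,"ry":0,"rz":0,"grip":0.75},{"tx":0,"ty":0,"tz":-0.03,"rx":0,"ry":0,"rz":0,"grip":0.8},{"tx":0,"ty":0,"tz":-0.038,"rx":0,"ry":0,"rz":0,"grip":0.85},{"tx":0,"ty":0,"tz":-0.04,"rx":0,"ry":0,"rz":0,"grip":0.9},{"tx":0,"ty":0,"tz":-0.038,"rx":0,"ry":0,"rz":0,"grip":0.9}]' 60
python3 - <<'E'
from h import *
st()
p=snap('wrist','w29')
for q,z in (('ferrule_mid',0),('nozzle_mid',0)):
    for r in landmark_of(q,p): print(q,round(r['conf'],2),np.round(r['xyz'],1),np.round(proj(p,r['xyz'])))
print(np.round(proj(p,[462.5,33,17])),np.round(proj(p,[462.5,33,47])))
E
```

```text
clock: 31.82
eef_pos: [461.4, 32.8, 155.5]
ee_rot: [-0.0, -0.048, 0.999, 0.0]
wrist_force: [1.7, 0.3, -0.9]
width: 77.1
t31.82 pos [461.4  32.8 155.5] yaw -174.6 zax [-0.  0. -1.] F [ 1.7  0.3 -0.9] w 77.1 q [ 0.07  0.19 -0.16  1.22  0.   -0.02]
ferrule_mid 0.89 [466.7  34.5  35. ] [318. 188.]
nozzle_mid 0.94 [393.3 149.2  51.6] [469. 118.]
[316. 179.] [316. 187.]
```

View pics/w29.png

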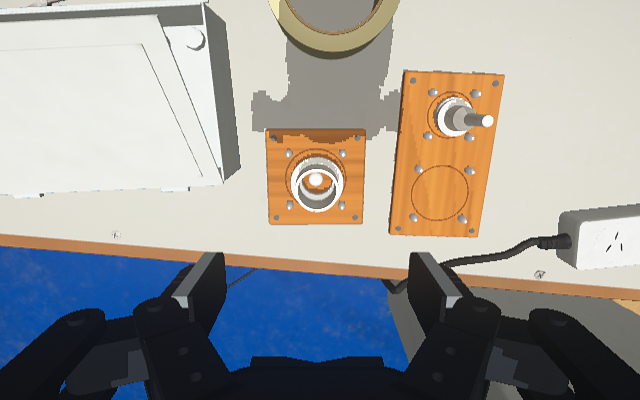

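```bash
python3 -m handwheel '[{"tx":-0.004,"ty":-0.03,"tz":-0.005,"rx":0,"ry":0,"rz":0.2,"grip":0.9},{"tx":-0.005,"ty":-0.038,"tz":0,"rx":0,"ry":0,"rz":0.2,"grip":0.9},{"tx":-0.005,"ty":-0.038,"tz":0,"rx":0,"ry":0,"rz":0.2,"grip":0.9},{"tx":-0.005,"ty":-0.038,"tz":0,"rx":0,"ry":0,"rz":0.2,"grip":0.9},{"tx":-0.005,"ty":-0.038,"tz":0,"rx":0,"ry":0,"rz":0.2,"grip":0.9},{"tx":-0.005,"ty":-0.038,"tz":0,"rx":0,"ry":0,"rz":0.2,"grip":0.9},{"tx":-0.005,"ty":-0.038,"tz":0,"rx":0,"ry":0,"rz":0.2,"grip":0.9},{"tx":-0.005,"ty":-0.038,"tz":0,"rx":0,"ry":0,"rz":0.2,"grip":0.9},{"tx":-0.004,"ty":-0.038,"tz":0,"rx":0,"ry":0,"rz":0.2,"grip":0.9},{"tx":0,"ty":-0.025,"tz":0,"rx":0,"ry":0,"rz":0.2,"grip":0.9}]' 60
python3 - <<'E'
from h import *
import pickle
st()
p=snap('wrist','w30');pickle.dump(p,open('w30.pkl','wb'))
for q in ('cup_mid','marker'):
    for r in landmark_of(q,p): print(q,round(r['conf'],2),np.round(r['xyz'],1),np.round(proj(p,r['xyz'])))
print(np.round(proj(p,[543,-336,0])),np.round(proj(p,[543,-336,61])))
E
```

```text
clock: 32.8
eef_pos: [532.6, -324.7, 155.9]
ee_rot: [-0.001, -0.029, 1.0, 0.0]
wrist_force: [0.4, 0.6, 0.1]
width: 76.8
t32.80 pos [ 532.6 -324.7  155.9] yaw -176.7 zax [-0.002  0.001 -1.   ] F [0.4 0.6 0.1] w 76.8 q [-0.55  0.51  0.3   1.37 -0.   -0.6 ]
cup_mid 0.78 [ 544.7 -337.8   29.4] [301. 193.]
marker 0.65 [ 456.8 -352.3    1. ] [291.  93.]
[304. 185.] [302. 201.]
```

View pics/w30.png

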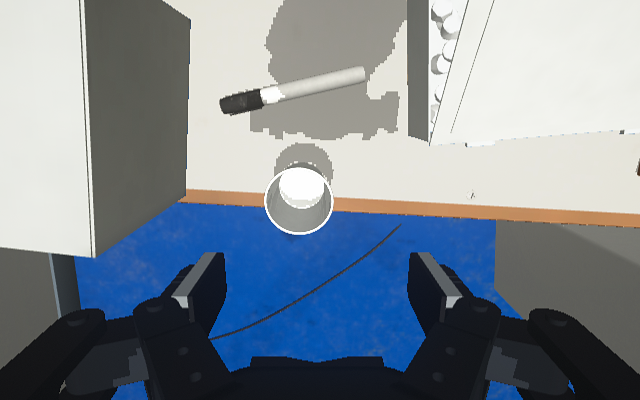

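```bash
python3 -m handwheel '[{"tx":-0.005,"ty":-0.007,"tz":0.005,"rx":0,"ry":0,"rz":0,"grip":0.9},{"tx":-0.0045,"ty":-0.0075,"tz":0.02,"rx":0,"ry":0,"rz":0,"grip":0.9},{"tx":0,"ty":0,"tz":0.025,"rx":0,"ry":0,"rz":0,"grip":0.9},{"tx":0,"ty":0,"tz":0.025,"rx":0,"ry":0,"rz":0,"grip":0.9},{"tx":0,"ty":0,"tz":0.025,"rx":0,"ry":0,"rz":0,"grip":0.9},{"tx":0,"ty":0,"tz":0.016,"rx":0,"ry":0,"rz":0,"grip":0.9},{"tx":0,"ty":0,"tz":0,"rx":0,"ry":0,"rz":0,"grip":0.9},{"tx":0,"ty":0,"tz":0,"rx":0,"ry":0,"rz":0,"grip":0.9},{"tx":0,"ty":0,"tz":0,"rx":0,"ry":0,"rz":0,"grip":0.9},{"tx":0,"ty":0,"tz":0,"rx":0,"ry":0,"rz":0,"grip":0.9}]' 25
python3 - <<'E'
from h import *
st()
p=snap('wrist','w31')
print(np.round(proj(p,[543,-338.6,0])),np.round(proj(p,[543,-338.6,61])))
E
```

```text
clock: 33.78
eef_pos: [545.0, -335.7, 44.6]
ee_rot: [0.001, -0.03, 1.0, -0.001]
wrist_force: [0.6, 0.9, 0.3]
width: 77.0
t33.78 pos [ 545.  -335.7   44.6] yaw -176.5 zax [ 0.003 -0.002 -1.   ] F [0.6 0.9 0.3] w 77.0 q [-0.55  0.61  0.17  1.13  0.   -0.61]
[312. 204.] [310. 237.]
```

View pics/w31.png

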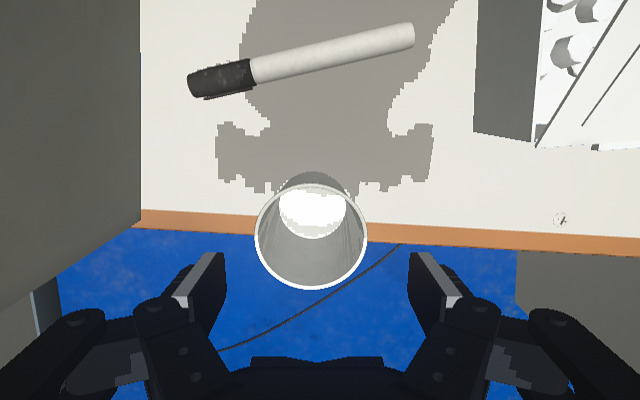

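```bash
python3 -m handwheel '[{"tx":0.002,"ty":-0.0025,"tz":0.005,"rx":0,"ry":0,"rz":0,"grip":0.9},{"tx":0,"ty":0,"tz":0.012,"rx":0,"ry":0,"rz":0,"grip":0.9},{"tx":0,"ty":0,"tz":0.015,"rx":0,"ry":0,"rz":0,"grip":0.9},{"tx":0,"ty":0,"tz":0.012,"rx":0,"ry":0,"rz":0,"grip":0.9},{"tx":0,"ty":0,"tz":0.006,"rx":0,"ry":0,"rz":0,"grip":0.9},{"tx":0,"ty":0,"tz":0,"rx":0,"ry":0,"rz":0,"grip":0.9},{"tx":0,"ty":0,"tz":0,"rx":0,"ry":0,"rz":0,"grip":0.8},{"tx":0,"ty":0,"tz":0,"rx":0,"ry":0,"rz":0,"grip":0.7},{"tx":0,"ty":0,"tz":0,"rx":0,"ry":0,"rz":0,"grip":0.6},{"tx":0,"ty":0,"tz":0,"rx":0,"ry":0,"rz":0,"grip":0.5}]' 25
python3 - <<'E'
from h import *
st()
p=snap('wrist','w32')
E
```

```text
clock: 34.67
eef_pos: [542.5, -338.7, -6.1]
ee_rot: [0.001, -0.03, 1.0, -0.001]
wrist_force: [0.2, -0.4, 1.8]
width: 55.4
t34.67 pos [ 542.5 -338.7   -6.1] yaw -176.6 zax [ 0.002 -0.001 -1.   ] F [ 0.2 -0.4  1.8] w 55.4 q [-0.56  0.65  0.11  1.02 -0.   -0.62]
```

View pics/w32.png

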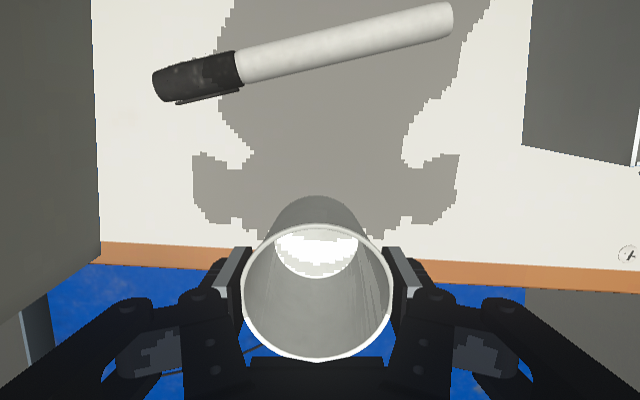

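```bash
python3 -m handwheel '[{"tx":0,"ty":0,"tz":0,"rx":0,"ry":0,"rz":0,"grip":0.5},{"tx":0,"ty":0,"tz":0,"rx":0,"ry":0,"rz":0,"grip":0.5},{"tx":0,"ty":0,"tz":-0.015,"rx":0,"ry":0,"rz":0,"grip":0.5},{"tx":0,"ty":0,"tz":-0.032,"rx":0,"ry":0,"rz":0,"grip":0.5},{"tx":0,"ty":0,"tz":-0.038,"rx":0,"ry":0,"rz":0,"grip":0.5},{"tx":0,"ty":0,"tz":-0.038,"rx":0,"ry":0,"rz":0,"grip":0.5},{"tx":0,"ty":0.01,"tz":-0.03,"rx":0,"ry":0,"rz":0,"grip":0.5},{"tx":0.002,"ty":0.03,"tz":-0.01,"rx":0,"ry":0,"rz":0,"grip":0.5},{"tx":0.004,"ty":0.038,"tz":0,"rx":0,"ry":0,"rz":0,"grip":0.5},{"tx":0.004,"ty":0.038,"tz":0,"rx":0,"ry":0,"rz":0,"grip":0.5}]' 25
python3 -m handwheel '[{"tx":0.004,"ty":0.038,"tz":0,"rx":0,"ry":0,"rz":0,"grip":0.5},{"tx":0.004,"ty":0.038,"tz":0,"rx":0,"ry":0,"rz":0,"grip":0.5},{"tx":0.004,"ty":0.038,"tz":0,"rx":0,"ry":0,"rz":0,"grip":0.5},{"tx":0.004,"ty":0.038,"tz":0,"rx":0,"ry":0,"rz":0,"grip":0.5},{"tx":0.004,"ty":0.038,"tz":0,"rx":0,"ry":0,"rz":0,"grip":0.5},{"tx":0.004,"ty":0.038,"tz":0,"rx":0,"ry":0,"rz":0,"grip":0.5},{"tx":0.004,"ty":0.038,"tz":0,"rx":0,"ry":0,"rz":0,"grip":0.5},{"tx":0.004,"ty":0.038,"tz":0,"rx":0,"ry":0,"rz":0,"grip":0.5},{"tx":0.004,"ty":0.038,"tz":0,"rx":0,"ry":0,"rz":0,"grip":0.5},{"tx":0,"ty":0.01,"tz":0,"rx":0,"ry":0,"rz":0,"grip":0.5}]' 25
python3 - <<'E'
from h import *
st()
plan(goal(466.2,153.5,40,-176.6))
E
```

```text
clock: 35.55
eef_pos: [524.9, -222.4, 156.5]
ee_rot: [0.001, -0.029, 1.0, -0.0]
wrist_force: [0.8, 0.8, -0.3]
width: 55.4
clock: 36.38
eef_pos: [465.8, 130.8, 155.4]
ee_rot: [-0.001, -0.033, 0.999, 0.001]
wrist_force: [0.6, -0.2, -1.4]
width: 55.3
t36.38 pos [465.8 130.8 155.4] yaw -176.2 zax [-0.001  0.002 -1.   ] F [ 0.6 -0.2 -1.4] w 55.3 q [ 0.27  0.23 -0.11  1.23  0.    0.21]
rows 10 need 2.9 t(m) [-0.0002  0.0022  0.0115] r(deg) [ 0.01 -0.01  0.04] | total t mm [ -2.   22.4 115.4] r [ 0.1 -0.1  0.4]
```

```bash
python3 -m handwheel '[{"tx":0,"ty":0.012,"tz":0.0,"rx":0,"ry":0,"rz":0,"grip":0.5},{"tx":0,"ty":0.0105,"tz":0.01,"rx":0,"ry":0,"rz":0,"grip":0.5},{"tx":0,"ty":0,"tz":0.025,"rx":0,"ry":0,"rz":0,"grip":0.5},{"tx":0,"ty":0,"tz":0.03,"rx":0,"ry":0,"rz":0,"grip":0.5},{"tx":0,"ty":0,"tz":0.03,"rx":0,"ry":0,"rz":0,"grip":0.5},{"tx":0,"ty":0,"tz":0.02,"rx":0,"ry":0,"rz":0,"grip":0.5},{"tx":0,"ty":0,"tz":0,"rx":0,"ry":0,"rz":0,"grip":0.5},{"tx":0,"ty":0,"tz":0,"rx":0,"ry":0,"rz":0,"grip":0.5},{"tx":0,"ty":0,"tz":0,"rx":0,"ry":0,"rz":0,"grip":0.5},{"tx":0,"ty":0,"tz":0,"rx":0,"ry":0,"rz":0,"grip":0.5}]' 25
python3 - <<'E'
from h import *
st()
p=snap('wrist','w33')
plan(goal(466.2,153.5,4,-176.6))
E
```

```text
clock: 37.22
eef_pos: [468.0, 148.9, 42.2]
ee_rot: [0.002, -0.03, 1.0, 0.0]
wrist_force: [0.5, 0.4, -0.8]
width: 55.5
t37.22 pos [468.  148.9  42.2] yaw -176.6 zax [ 0.003  0.001 -1.   ] F [ 0.5  0.4 -0.8] w 55.5 q [ 0.31  0.34 -0.27  0.95 -0.    0.25]
rows 10 need 0.9 t(m) [0.0002 0.0005 0.0038] r(deg) [0.   0.02 0.  ] | total t mm [ 1.6  4.5 38.3] r [0.  0.2 0. ]
```

View pics/w33.png

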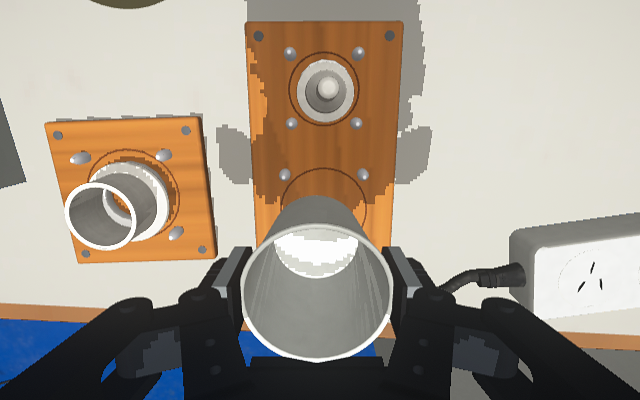

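```bash
python3 -m handwheel '[{"tx":0.0015,"ty":0.0025,"tz":0,"rx":0,"ry":0,"rz":0,"grip":0.5},{"tx":0,"ty":0.002,"tz":0.004,"rx":0,"ry":0,"rz":0,"grip":0.5},{"tx":0,"ty":0,"tz":0.01,"rx":0,"ry":0,"rz":0,"grip":0.5},{"tx":0,"ty":0,"tz":0.01,"rx":0,"ry":0,"rz":0,"grip":0.5},{"tx":0,"ty":0,"tz":0.008,"rx":0,"ry":0,"rz":0,"grip":0.5},{"tx":0,"ty":0,"tz":0.003,"rx":0,"ry":0,"rz":0,"grip":0.5},{"tx":0,"ty":0,"tz":0.002,"rx":0,"ry":0,"rz":0,"grip":0.5},{"tx":0,"ty":0,"tz":0,"rx":0,"ry":0,"rz":0,"grip":0.5},{"tx":0,"ty":0,"tz":0,"rx":0,"ry":0,"rz":0,"grip":0.5},{"tx":0,"ty":0,"tz":0,"rx":0,"ry":0,"rz":0,"grip":0.5}]' 25
python3 - <<'E'
from h import *
st()
p=snap('wrist','w34')
E
```

```text
clock: 38.1
eef_pos: [464.6, 153.2, 3.6]
ee_rot: [0.0, -0.03, 1.0, 0.0]
wrist_force: [1.2, -0.7, 0.3]
width: 55.3
t38.10 pos [464.6 153.2   3.6] yaw -176.6 zax [ 0.  0. -1.] F [ 1.2 -0.7  0.3] w 55.3 q [ 0.32  0.39 -0.32  0.86  0.    0.26]
```

View pics/w34.png

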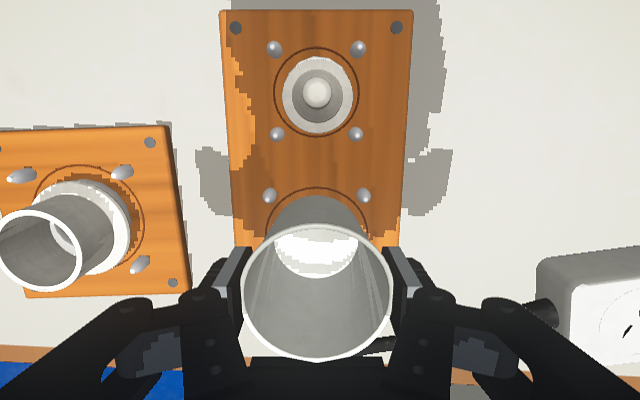

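```bash
python3 -m handwheel '[{"tx":-0.0015,"ty":0,"tz":0.0007,"rx":0,"ry":0,"rz":0,"grip":0.5},{"tx":0,"ty":0,"tz":0,"rx":0,"ry":0,"rz":0,"grip":0.6},{"tx":0,"ty":0,"tz":0,"rx":0,"ry":0,"rz":0,"grip":0.7},{"tx":0,"ty":0,"tz":0,"rx":0,"ry":0,"rz":0,"grip":0.8},{"tx":0,"ty":0,"tz":0,"rx":0,"ry":0,"rz":0,"grip":0.92},{"tx":0,"ty":0,"tz":0,"rx":0,"ry":0,"rz":0,"grip":0.92},{"tx":0,"ty":0,"tz":-0.01,"rx":0,"ry":0,"rz":0,"grip":0.92},{"tx":0,"ty":0,"tz":-0.025,"rx":0,"ry":0,"rz":0,"grip":0.92},{"tx":0,"ty":0,"tz":-0.035,"rx":0,"ry":0,"rz":0,"grip":0.92},{"tx":0,"ty":0,"tz":-0.038,"rx":0,"ry":0,"rz":0,"grip":0.92}]' 25
python3 -m handwheel '[{"tx":0,"ty":0,"tz":-0.038,"rx":0,"ry":0,"rz":0,"grip":0.92},{"tx":0,"ty":0,"tz":-0.038,"rx":0,"ry":0,"rz":0,"grip":0.92},{"tx":0.01,"ty":-0.01,"tz":-0.035,"rx":0,"ry":0,"rz":0,"grip":0.92},{"tx":0.02,"ty":-0.02,"tz":-0.02,"rx":0,"ry":0,"rz":0,"grip":0.92},{"tx":0.02,"ty":-0.01,"tz":0,"rx":0,"ry":0,"rz":0,"grip":0.92},{"tx":0,"ty":0,"tz":0,"rx":0,"ry":0,"rz":0,"grip":0.92},{"tx":0,"ty":0,"tz":0,"rx":0,"ry":0,"rz":0,"grip":0.92},{"tx":0,"ty":0,"tz":0,"rx":0,"ry":0,"rz":0,"grip":0.92},{"tx":0,"ty":0,"tz":0,"rx":0,"ry":0,"rz":0,"grip":0.92},{"tx":0,"ty":0,"tz":0,"rx":0,"ry":0,"rz":0,"grip":0.92}]' 25
python3 - <<'E'
from h import *
st()
B={'ferrule_mid':(462.5,33,5.5),'big_ring_mid':(462.5,33,5.5),'nozzle_mid':(433.6,151.5,3.2),'small_ring_mid':(433.6,151.5,3.2),'cup_mid':(433.6,151.5,3.2)}
for n in ('wrist','side','scene'):
    p=snap(n,'fin_'+n)
    for q in B:
        bx,by,a=B[q];a=np.radians(a)
        for r in landmark_of(q,p)[:2]:
            d=np.array(r['xyz'])-[bx,by,0]
            print(n,q,round(r['conf'],2),np.round(r['xyz'],1),'in board',np.round([d[0]*np.cos(a)+d[1]*np.sin(a),-d[0]*np.sin(a)+d[1]*np.cos(a),d[2]],1))
p=cv2.imread('pics/fin_side.png');cv2.imwrite('pics/fin_sidez.png',cv2.resize(p[190:300,230:350],None,fx=5,fy=5))
p=cv2.imread('pics/fin_scene.png');cv2.imwrite('pics/fin_scenez.png',cv2.resize(p[140:270,210:450],None,fx=3.2,fy=3.2))
E
```

```text
clock: 38.98
eef_pos: [464.4, 152.8, 111.6]
ee_rot: [-0.002, -0.03, 1.0, -0.0]
wrist_force: [1.5, 0.5, -0.2]
width: 78.5
clock: 39.82
eef_pos: [418.7, 110.7, 241.3]
ee_rot: [-0.001, -0.03, 1.0, -0.0]
wrist_force: [0.7, 0.3, 0.8]
width: 78.3
t39.82 pos [418.7 110.7 241.3] yaw -176.5 zax [-0.001 -0.    -1.   ] F [0.7 0.3 0.8] w 78.3 q [ 0.26  0.09 -0.05  1.43  0.    0.2 ]
wrist ferrule_mid 0.59 [465.7  30.6  33.3] in board [ 3.  -2.7 33.3]
wrist big_ring_mid 0.49 [464.2  34.    8.7] in board [1.8 0.8 8.7]
wrist small_ring_mid 0.63 [392.7 149.4  12.6] in board [-41.    0.2  12.6]
wrist cup_mid 0.88 [467.7 154.9  40.7] in board [34.2  1.5 40.7]
wrist cup_mid 0.54 [4.356e+02 1.500e+02 2.000e-01] in board [ 1.9 -1.6  0.2]
side ferrule_mid 0.71 [463.7  31.2  29.5] in board [ 1.  -1.9 29.5]
side ferrule_mid 0.44 [388.6 151.4   9.5] in board [-62.2 124.9   9.5]
side big_ring_mid 0.48 [ 274.3 -536.5    7.5] in board [-241.9 -548.8    7.5]
side nozzle_mid 0.73 [460.3  30.7  29.8] in board [  19.9 -122.1   29.8]
side nozzle_mid 0.68 [396.1 149.9  51.6] in board [-37.5   0.5  51.6]
side small_ring_mid 0.47 [392.6 152.5  10.6] in board [-40.9   3.3  10.6]
side cup_mid 0.77 [466.5 149.9  39. ] in board [32.8 -3.4 39. ]
scene ferrule_mid 0.73 [466.   30.8  30.1] in board [ 3.3 -2.5 30.1]
scene big_ring_mid 0.49 [ 266.4 -532.5    8. ] in board [-249.4 -544.1    8. ]
scene nozzle_mid 0.58 [393.2 150.1  55.1] in board [-40.4   0.9  55.1]
scene cup_mid 0.89 [465.2 152.   41.8] in board [31.6 -1.3 41.8]
```

View pics/fin_wrist.png

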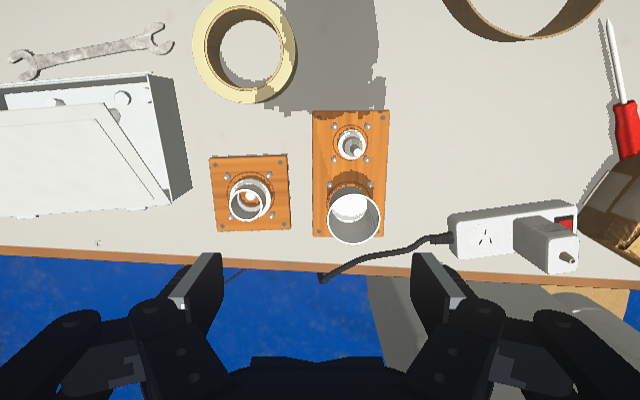

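View pics/fin_sidez.png

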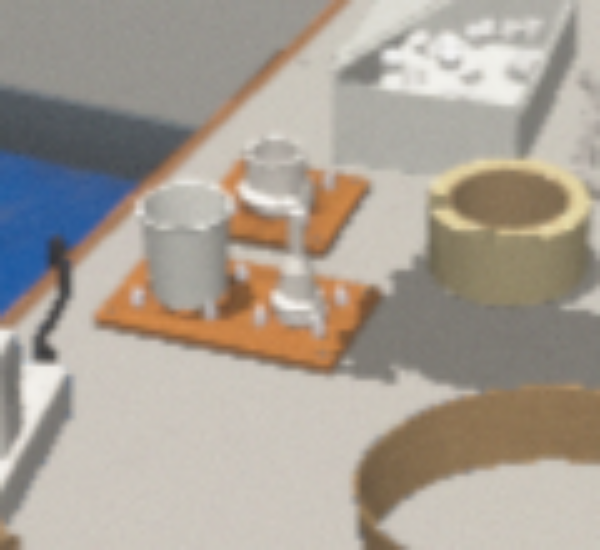

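View pics/fin_scenez.png

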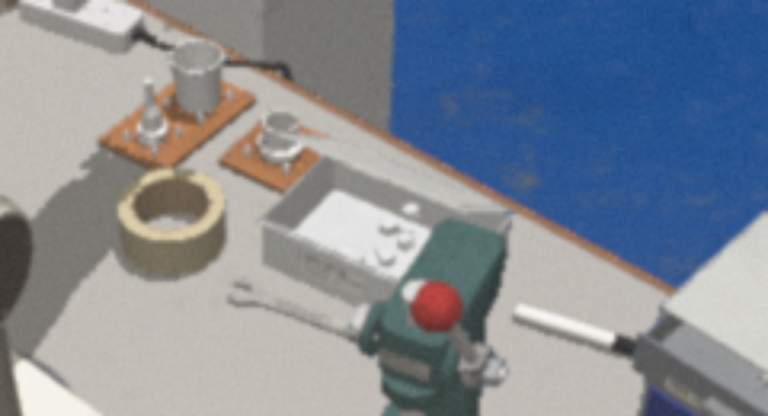

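```bash
python3 -c "
from h import *
st();print(finish_job())"
```

```text
t40.72 pos [418.5 110.3 242. ] yaw -176.6 zax [ 0.  0. -1.] F [-0.3  0.1  0.1] w 78.7 q [ 0.26  0.09 -0.05  1.43  0.    0.2 ]
the job is handed in; nothing more can be done
None
```

Both changeover kits are made up and the job is handed in, at about 41 s on the clock. `finish_job()` reports no verdict, so the result rests on my own checks.

- **Placed:** I seated the small ring, then the nozzle on it. The big ring and the ferrule on it followed, and the cup went in last. I kept clear of the marker pen, and it shows no movement in the pictures.
- **Last checks:** Pictures from all three cameras show the ferrule, nozzle and cup standing upright in their nests, with the gripper clear above them. The networks put each part about 3.5 mm or less from its nest centre along each board axis.
- **Heights:** These agree with the seated values to within about 3 mm, except two readings that the networks' own 4 mm error could explain. The big ring read 8.7 mm against 13 mm from the wrist camera. The nozzle read 55.1 mm against 49.5 mm from the scene camera, but 51.6 mm from the side camera. The picture taken just after I released the big ring shows it lying flat round its button, before the ferrule covered it.
- **Disagreement with the data sheet:** The fingertips are about 40 mm behind the reported TCP, not at it. My first close on the small ring therefore shut above it without touching. I found the true offset from the pictures and a light 9 N touch on the bench, and used it from then on.

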